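Wring the film gate's pressure flat home and clamp it

TASK

On the film gate's carriage, the upper flat lies askew and only half over the lower flat. Wring it on: without lifting or tipping it, slide it along until it covers the lower flat edge to edge, up against both lips, and then, not before, flip the cam lever over and press it fully down so that its pad bears firmly on the flat. Leave the other things where they are, and let go.

Things in the scene. Friction and masses are not known exactly. Their poses are not given: they have to be found in the camera images.
- gate: Film gate fixed on the cart: grey base plate 200 x 360 x 12 mm, twin rails along its y, a locked carriage bearing the lower flat. Origin on the cart top (z = 0) below the lower flat's centre; z up; x points away from the robot (yaw within 0.35 rad). All x, y, z in mm below are in this frame. Rail end blocks at y = +-166 are 40 high; nothing at the near (-x) edge or +y end rises above z = 60.
- seat (a point): Centre of the top face of the lower flat, a dark steel block 80 (x) by 120 (y), at x = y = 0, z = 60; axes as the gate's. Two steel lips, 8 thick, rise to z = 70: one along the far long edge, inner face at x = +40.5 (y -50 to +50), one along the -y end, inner face at y = -60.5 (x -35 to +35). The near edge and the +y end are open.
- flat: Upper flat: loose bright aluminium block 80 (x) by 120 (y) by 22 mm thick, 0.4 to 0.7 kg. Origin at the centre of its underside. Starts on the lower flat, shifted 34 to 48 mm to the gate's +y and 14 to 24 mm to -x, turned up to 0.2 rad; it tips if the overhang is pressed down. Slides at about 3 to 9 N. Home: origin at the seat, axes as the gate's, top at z = 82.
- cam_lever (a joint): Cam lever angle, rad. 0: open, standing up, leaning 25 degrees from upright to the gate's +x, away from the flat. Grows as it swings over its top and down to -x over the flat. Direction from the hinge: x = -cos(2 - value), z = sin(2 - value). Level at 2.0; its sprung pad meets the home flat at 1.9; firm stop at 2.03. Stays where left; 0.25 N m turns it. Starts at 0 to 0.3.
- lever_hinge (a point): Centre of the cam lever's hinge, at x = +64, y = 0, z = 94 of the gate; hinge axis along the gate's y. It lies between two cheeks at y = +-19, 22 long in x, that reach up to z = 104.
- lever_end (a point): Free end of the cam lever, on its centre line, 105 mm from the hinge. The outer 60 mm is a black plastic paddle 28 mm wide (along the gate's y) and 10 mm thick.
- pad: Sprung rubber pad (0.8 N per mm) under the cam lever, 18 mm across, 42 mm from the hinge; it faces down onto the flat when the lever is closed. Origin on the lever's centre line.
- brush_holder: Bystander: pewter coloured block 62 x 30 x 20 mm with two brass caps (32 mm high in all), on the gate's base plate between the rails near the -y end. Origin at its underside.
- turret: Bystander: black lens turret, disc 96 mm across, 44 mm high, three lenses. Origin at the centre of its underside.
- flange_a: Bystander: amber plastic reel flange, disc 120 mm across, 5 mm thick. Origin at its centre.
- flange_b: Bystander: a second amber reel flange, as the first.
- stopper: Bystander: cork stopper, 45 mm high, 44 mm wide at the foot and 60 mm at the top. Origin at the centre of its underside.
- driver: Bystander: screwdriver 170 mm long, lying flat.
Things that resemble listed ones, but are neither listed nor needed, are in the scene too. Leave any green, pink or turquoise look-alike of the flat alone.

How it is judged:
By the outcome, as a careful person would: the job done as asked, in the order asked, and still so for the second after the job is handed in, with the robot touching nothing.
It also fails if it takes over 61 s, if anything falls off the work surface, if the arm or the gripper's body presses on something with over 40 N, if the wrist force passes 120 N, or if a joint passes its speed limit or range.

ROBOT

A 6-joint arm with a two-finger parallel gripper is mounted at the origin on the work surface. World frame = base frame: x ahead of the robot, y to its left, z up, the work surface at z = 0. Lengths are in m, angles in rad, forces in N, time in s.
With the tool pointing down it reaches from about 0.325 to 0.9 m from the base axis. Payload 6.1 kg.
Tool frame: the origin (TCP) lies midway between the tips of the shut fingers; the grasp point (between the pads) lies 19 mm behind it; z points along the fingers, x is the direction in which the jaws open and shut, and the axes are right-handed (so a half turn about z gives the same grasp; the last joint's range is limited). The gripper opens to 87 mm and grips with 3 to 60 N. Pads are 19 mm wide; open, the fingers measure 117 mm over their backs; the gripper's body (75 mm by 190 mm) begins 51 mm behind the grasp point.
Start: joints at [-1.357, 0.22, 1.526, -0, 1.395, -0.126], TCP at [0.208, -0.589, 0.199] pointing down, gripper open.
Joint ranges: [-2.98, 2.98], [-0.91, 2.08], [0.09, 2.57], [-1.24, 4.39], [0.2, 2.65], [-2.68, 2.68]. Speed limits (rad/s): [2.57, 2.57, 3.01, 3.14, 3.14, 3.14].

INTERFACE

Orientations are given as a rotation vector (axis times angle).
In Python, from station import r gives the robot as it stands. The module is installed in compiled form; this text tells all that it offers.
- The arm moves only by the shell command python3 -m inch 'ROWS' [FORCE]. ROWS is JSON, a list of rows, each a list of 3 entries, a list of its own where there are three numbers: the shift along the world's x, y, z as a fraction of full scale, then the turn, a rotation vector about the world's x, y, z as a fraction of full scale, then the closure, from -1 (fully open) to 1 (shut). A call has 1 to 10 rows; each row shifts and turns the commanded pose from where the row before left it; what a row does not reach is not made up. Full scale, the value 1, is 0.04 m for a shift and 0.08 rad for a turn. A row lasts 1/10 s, in which the tool goes at most 50 mm and 8.59 degrees, less where a joint would pass 70% of its speed; a pose out of reach is approached as far as the arm can. A call with a number of a shift or a turn outside -1 to 1 is refused whole. A call with a gripper value outside its range is refused whole. The fingers move at their own pace and stop on an object; FORCE is the grip in N (left out, the last holds). Time passes only in rows, so rows that do not move let the fingers close. It gives the time, the measured TCP pose, the force and the opening at its end, in the units of the state.
- r.read_state(): the state, without advancing time (a new reading comes with each control period).
- r.get_image(name): name is "side" or "top"; returns a dict with "image" (400x640x3 uint8, red, green, blue), "K" (3x3 intrinsics, pixels), "origin" and "orientation" of the camera in the world. Camera axes: x right, y down, z forward; pixel columns grow to the right and rows downward; lengths in m; the calibration is good to about 2 mm. A picture is of the moment at which its call begins. There is no depth.
- r.job_done(): hands the job in, once; it reports no verdict.
The state is a dict: "t": time; "qpos": joint angles; "joint_vel": joint speeds; "effort": joint torques, N m; "ee_pos": TCP position; "orientation": TCP orientation; "force": force on the tool from outside, world axes, zero at the start; "torque": the same for the moment, N m; "opening": opening from 0.0 (shut) to 1.0 (fully open).
Only numpy, scipy, OpenCV 4.12 (cv2) and the standard library are available. Lean on these libraries where they do the work, as an engineer would, in place of code of your own. Each camera call takes 0.05 s, during which the arm holds its last target.

## Working session

There is one attempt and no reset: what is moved stays moved. The work goes in short steps, Python scripts to look and compute and a shell command to move; the robot and the scene stay as the last step left them, time stands still between calls to the robot, and variables do not carry over. Pictures are saved under pics/ and viewed, and the job is handed in when it is done.

```bash
mkdir -p pics; cat > h.py <<'E'
import numpy as np, cv2
from station import r
def snap(name,fn):
    d=r.get_image(name); np.savez('pics/'+fn+'.npz',**{k:np.array(v) for k,v in d.items()})
    cv2.imwrite('pics/'+fn+'.png',cv2.cvtColor(np.array(d['image']),cv2.COLOR_RGB2BGR)); return d
E
python3 - <<'E'
from h import *
for n in('side','top'):
    d=snap(n,n+'0'); print(n,np.array(d['K']).tolist(),np.round(d['origin'],4),np.round(d['orientation'],4))
print(r.read_state())
E
```

```text
side [[435.7771745996251, 0.0, 320.5388694946396], [0.0, 435.7771745996251, 195.62928832510994], [0.0, 0.0, 1.0]] [ 0.2083 -0.9641  1.3485] [-2.4243  0.3663 -0.1374]
top [[499.45688211607364, 0.0, 325.93471505932985], [0.0, 499.45688211607364, 203.215149628722], [0.0, 0.0, 1.0]] [ 0.4127 -0.0123  1.5107] [-2.1618  2.1882 -0.0556]
{'t': 0.1, 'qpos': array([-1.35709187e+00,  2.21169458e-01,  1.52749785e+00, -1.56587012e-05,
        1.39472451e+00, -1.26104274e-01]), 'joint_vel': array([ 0.00044802, -0.00096251, -0.00400328, -0.00064562, -0.00087528,
        0.00236654]), 'effort': array([ 1.24357604e-03, -4.95942056e+01, -3.88518906e+01,  7.00926734e-02,
        5.15871635e-02, -7.33611000e-05]), 'ee_pos': array([ 0.20817417, -0.58866166,  0.19753235]), 'orientation': array([-2.56409305e+00,  1.81313647e+00,  2.09950930e-03]), 'force': array([0.25068025, 0.3510433 , 0.25851756]), 'torque': array([-0.03725179,  0.02489269, -0.07231651]), 'opening': 0.998670650318352}
```

View pics/side0.png

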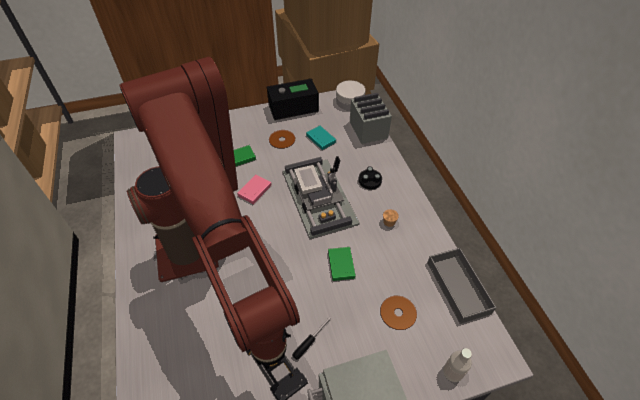

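View pics/top0.png

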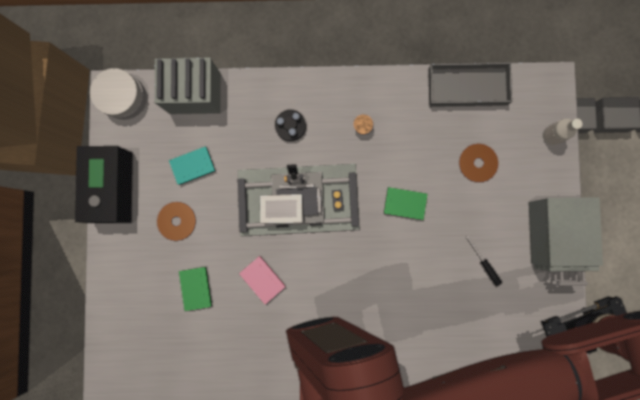

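The one bright block on the gate, at top (281,208) and side (310,180), is the flat. The green blocks at top (405,204) and (195,289), pink (262,280) and turquoise (192,165) are look-alikes. I'll confirm with enlarged crops.

```bash
python3 - <<'E'
import cv2
a=cv2.imread('pics/top0.png')[150:250,225:370]; cv2.imwrite('pics/tc0.png',cv2.resize(a,None,fx=5.5,fy=5.5,interpolation=cv2.INTER_CUBIC))
a=cv2.imread('pics/side0.png')[145:245,270:370]; cv2.imwrite('pics/sc0.png',cv2.resize(a,None,fx=6,fy=6,interpolation=cv2.INTER_CUBIC))
E
```

```text
(no output)
```

View pics/tc0.png

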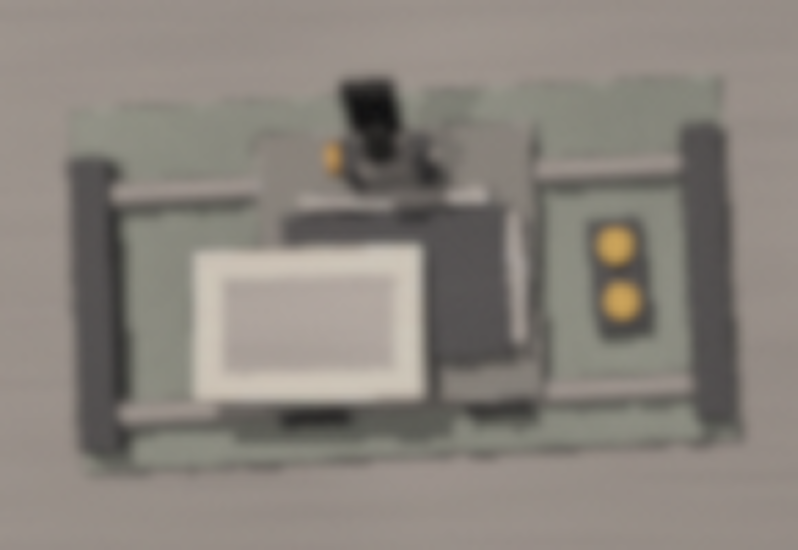

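View pics/sc0.png

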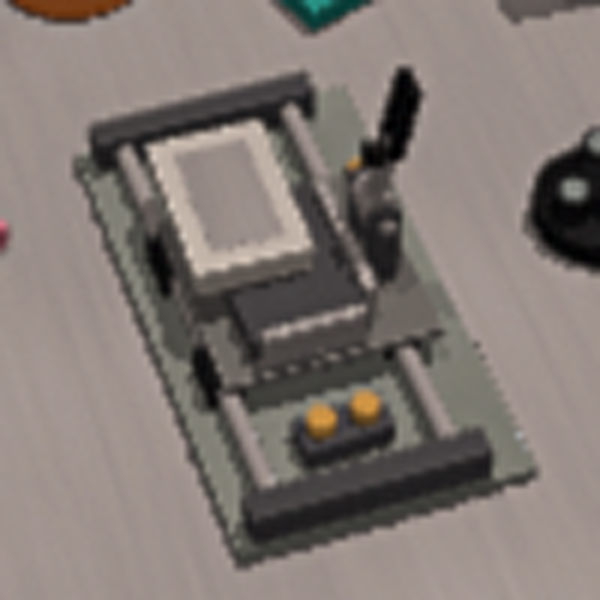

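The crops confirm it: the flat is the bright block with corners near crop (193,255), (425,245), (428,400), (193,402), half over the dark lower flat. Next I fit the gate and flat poses.

```bash
cat >> h.py <<'E'
from scipy.spatial.transform import Rotation as R
from scipy.optimize import least_squares
def proj(d,P):
    M=R.from_rotvec(d['orientation']).as_matrix(); c=(np.atleast_2d(P)-d['origin'])@M; p=c@np.array(d['K']).T
    return p[:,:2]/p[:,2:]
def g2w(g,P):  # g=x,y,yaw (m) ; P mm
    P=np.atleast_2d(P)/1000.; c,s=np.cos(g[2]),np.sin(g[2])
    return np.c_[g[0]+c*P[:,0]-s*P[:,1], g[1]+s*P[:,0]+c*P[:,1], P[:,2]]
E
cat > fit.py <<'E'
from h import *
T=dict(np.load('pics/top0.npz'));S=dict(np.load('pics/side0.npz'))
tc=lambda a:(np.array(a)+.5)/5.5-.5+[225,150]
sc=lambda a:(np.array(a)+.5)/6-.5+[270,145]
tp=[((-100,-180,6),(742,440)),((100,-180,12),(718,78)),((100,180,12),(70,108)),((-100,180,6),(88,475)),
 ((40.5,50,70),(300,206)),((40.5,-50,70),(487,199)),((-35,-60.5,70),(514,342)),((35,-60.5,70),(505,210)),((-40,-60,60),(522,355))]
sp=[((-100,180,12),(80,160)),((-100,-180,6),(240,562)),((100,-180,12),(537,475)),((100,180,12),(343,88))]
P=np.array([a for a,_ in tp]);Q=tc([b for _,b in tp]);P2=np.array([a for a,_ in sp]);Q2=sc([b for _,b in sp])
f=lambda g:np.r_[(proj(T,g2w(g,P))-Q).ravel(),(proj(S,g2w(g,P2))-Q2).ravel()]
s=least_squares(f,[.42,.05,0],loss='soft_l1'); g=s.x; print('gate',g); print(np.round(f(g).reshape(-1,2),1).tolist())
np.save('gate.npy',g)
F=np.array([(40,60,82),(40,-60,82),(-40,-60,82),(-40,60,82.)])
def fw(p):
    c,si=np.cos(p[2]),np.sin(p[2]); G=F.copy(); G[:,0]=p[0]+c*F[:,0]-si*F[:,1];G[:,1]=p[1]+si*F[:,0]+c*F[:,1]; return g2w(g,G)
qt=tc([(193,255),(425,245),(428,400),(193,402)]);qs=sc([(265,122),(313,250),(203,275),(150,147)])
ff=lambda p:np.r_[(proj(T,fw(p))-qt).ravel(),(proj(S,fw(p))-qs).ravel()]
s=least_squares(ff,[-20,40,0],x_scale=[10,10,.1],loss='soft_l1'); print('flat in gate',s.x); print(np.round(ff(s.x).reshape(-1,2),1).tolist())
print('flat corners world',np.round(fw(s.x),4).tolist())
H=g2w(g,[(64,0,94),(64+44,0,189)]);print('hinge,end0',H)
for v in(0,.1,.2,.3):
    e=g2w(g,[(64-105*np.cos(2-v),0,94+105*np.sin(2-v))]);print(v,(proj(T,e)-[225,150])*5.5,(proj(S,e)-[270,145])*6)
E
python3 fit.py
```

```text
gate [0.53056566 0.10115689 0.03775278]
[[0.2, 0.8], [1.0, 0.4], [0.3, 1.1], [-0.2, 0.4], [-0.2, -1.4], [0.1, -1.9], [0.1, -2.2], [0.6, -2.2], [-1.3, -2.6], [-2.3, -0.6], [-1.9, 0.7], [-1.3, -0.2], [-1.2, 0.2]]
flat in gate [-2.59292871e+01  4.55819136e+01 -3.35694499e-02]
[[0.4, -1.4], [-0.2, -0.3], [-0.4, -0.6], [0.5, -0.3], [-1.2, -0.1], [-0.2, 0.1], [-1.9, 0.6], [-1.3, 0.0]]
flat corners world [[0.5427, 0.2059, 0.082], [0.5432, 0.0859, 0.082], [0.4632, 0.0856, 0.082], [0.4627, 0.2056, 0.082]]
hinge,end0 [[0.59452005 0.10357249 0.094     ]
 [0.6384887  0.10523322 0.189     ]]
0 [[365.08529432  27.23511978]] [[446.73670082  78.05605203]]
0.1 [[365.2524394  45.788141 ]] [[432.37586801  77.31988433]]
0.2 [[365.6360578   65.48074023]] [[417.35266448  77.84293127]]
0.3 [[366.23321483  86.08094678]] [[401.83223122  79.62951582]]
```

```bash
cat >> fit.py <<'E'
print('---- with plate offset')
m=(P[:,2]<20)[:,None]*np.array([1,0,0]); 
def f2(q):
    off=q[3]*100
    return np.r_[(proj(T,g2w(q[:3],P+m*off))-Q).ravel()+np.tile(q[4:6],len(Q)),(proj(S,g2w(q[:3],P2+[off,0,0]))-Q2).ravel()+np.tile(q[6:8],len(Q2)),
      (proj(T,fw2(q))-qt).ravel()+np.tile(q[4:6],4),(proj(S,fw2(q))-qs).ravel()+np.tile(q[6:8],4),q[4:8]/.7]
def fw2(q):
    p=[q[8]*100,q[9]*100,q[10]];c,si=np.cos(p[2]),np.sin(p[2]); G=F.copy(); G[:,0]=p[0]+c*F[:,0]-si*F[:,1];G[:,1]=p[1]+si*F[:,0]+c*F[:,1]; return g2w(q[:3],G)
s=least_squares(f2,[.53,.1,.03,0,0,0,0,0,-.2,.4,0],loss='soft_l1',f_scale=.5);q=s.x
print(np.round(q,4));print(np.round(f2(q)[:-4].reshape(-1,2),1).tolist());print('flat corners',np.round(fw2(q),4).tolist())
np.save('gate.npy',q[:3])
for v in(0,.1,.2,.3):
    e=g2w(q[:3],[(64-105*np.cos(2-v),0,94+105*np.sin(2-v))]);print(v,(proj(T,e)+q[4:6]-[225,150])*5.5,(proj(S,e)+q[6:8]-[270,145])*6)
E
python3 fit.py | sed -n '/----/,$p'
```

```text
---- with plate offset
[ 0.5254  0.1011  0.0385  0.0815 -0.0461  0.3127  0.9137  0.0333 -0.209
  0.4565 -0.0354]
[[0.0, 0.1], [0.9, -0.3], [0.1, 0.5], [-0.3, -0.2], [-0.2, 0.7], [0.1, 0.2], [0.1, -0.1], [0.6, -0.1], [-1.3, -0.5], [-0.7, -0.8], [-0.2, 0.4], [0.3, -0.5], [0.3, -0.0], [0.3, -1.0], [-0.3, 0.1], [-0.5, -0.2], [0.4, 0.0], [-0.4, -0.1], [0.6, 0.1], [-1.0, 0.6], [-0.4, 0.0]]
flat corners [[0.5426, 0.2061, 0.082], [0.5429, 0.0861, 0.082], [0.4629, 0.0858, 0.082], [0.4626, 0.2058, 0.082]]
0 [[364.79905074  39.52178802]] [[444.31086259  79.94703673]]
0.1 [[364.98050413  58.11557482]] [[429.92068985  79.22332821]]
0.2 [[365.37909427  77.84177185]] [[414.87102777  79.75920242]]
0.3 [[365.9917088   98.46792893]] [[399.32734213  81.55885582]]
```

Gate: origin (0.525, 0.101), yaw 0.039. The flat is shifted (−21, +46) mm and turned −0.035 rad. The lever reads about 0.2. I'll approach high, jaws along the gate's y, on the near side of the flat.

```bash
python3 -m inch '[[[0,0,1],[0,0,0],-1],[[0,0,1],[0,0,0],-1],[[0.5,1,0],[0,0,-0.4],-1],[[0.5,1,0],[0,0,-0.4],-1],[[0.5,1,0],[0,0,-0.4],-1],[[0.5,1,0],[0,0,-0.4],-1],[[0.5,1,0],[0,0,-0.4],-1],[[0.5,1,0],[0,0,-0.4],-1],[[0.5,1,0],[0,0,-0.4],-1],[[0.5,1,0],[0,0,-0.4],-1]]' && python3 -m inch '[[[0.2,1,0],[0,0,-0.4],-1],[[0.2,1,0],[0,0,-0.2],-1],[[0.2,1,0],[0,0,0],-1],[[0.2,1,0],[0,0,0],-1],[[0.2,1,0],[0,0,0],-1],[[0.2,1,0],[0,0,0],-1],[[0,1,0],[0,0,0],-1],[[0,1,0],[0,0,0],-1],[[0,1,0],[0,0,0],-1],[[0,0,0],[0,0,0],-1]]'
```

```text
t: 1.1
ee_pos: [0.3686, -0.2674, 0.2782]
orientation: [-2.311, 2.128, 0.0]
force: [0.1, -0.2, -0.0]
opening: 0.998
t: 2.1
ee_pos: [0.4155, 0.0948, 0.2782]
orientation: [-2.267, 2.174, 0.003]
force: [0.2, -0.8, 0.3]
opening: 0.997
```

```bash
python3 -m inch '[[[0.1,0.7,-0.5],[0,0,0],-1],[[0.1,0.65,-1],[0,0,0],-1],[[0,0,-1],[0,0,0],-1],[[0,0,-1],[0,0,0],-1],[[0,0,-1],[0,0,0],-1],[[0,0,-0.5],[0,0,0],-1],[[0,0,0],[0,0,0],-1]]'; python3 - <<'E'
from h import *
for n,c in(('top',(150,250,225,370)),('side',(145,245,270,370))):
    d=snap(n,n+'1');a=cv2.imread(f'pics/{n}1.png')[c[0]:c[1],c[2]:c[3]];cv2.imwrite(f'pics/{n}c1.png',cv2.resize(a,None,fx=5.5,fy=5.5,interpolation=cv2.INTER_CUBIC))
E
```

```text
t: 2.8
ee_pos: [0.4209, 0.1434, 0.0748]
orientation: [2.255, -2.177, -0.007]
force: [-1.1, -0.2, 0.2]
opening: 1.003
```

View pics/topc1.png

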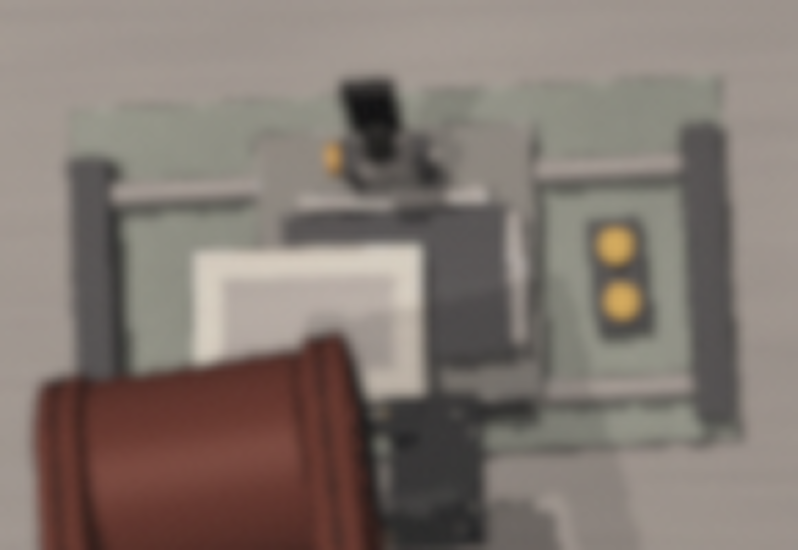

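View pics/sidec1.png

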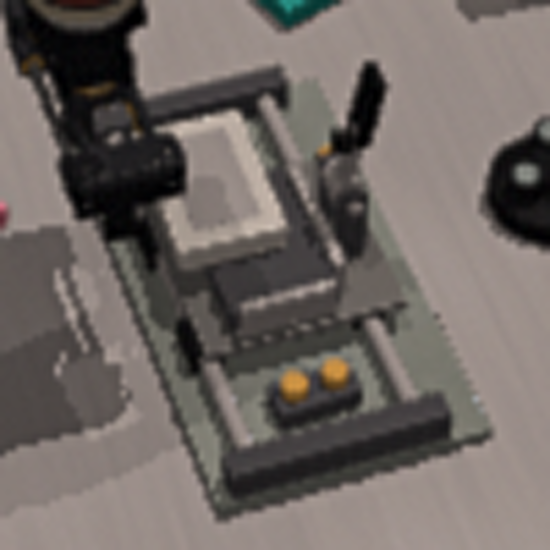

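The fingers are clear of the flat, in front of its near face, and the flat and lever have not moved. Lower slightly and approach.

```bash
python3 -m inch '[[[0.2,0.05,-0.2],[0,0,0],-1],[[0.2,0,0],[0,0,0],-1],[[0.2,0,0],[0,0,0],-1],[[0,0,0],[0,0,0],-1]]';python3 -m inch '[[[0.1,0,0],[0,0,0],-1],[[0.1,0,0],[0,0,0],-1],[[0,0,0],[0,0,0],-1]]'
```

```text
t: 3.3
ee_pos: [0.4505, 0.1467, 0.0721]
orientation: [-2.259, 2.18, -0.003]
force: [-0.2, -0.4, 1.0]
opening: 1.002
t: 3.6
ee_pos: [0.4568, 0.1467, 0.0708]
orientation: [-2.261, 2.181, -0.001]
force: [-0.7, 0.5, -0.1]
opening: 0.999
```

```bash
python3 -m inch '[[[0.1,0,0],[0,0,0],-1],[[0,0,0],[0,0,0],-1]]';python3 -m inch '[[[0.1,0,0],[0,0,0],-1],[[0,0,0],[0,0,0],-1]]'
```

```text
t: 3.8
ee_pos: [0.4607, 0.1468, 0.0706]
orientation: [-2.261, 2.181, -0.0]
force: [0.5, 0.5, 0.6]
opening: 1.002
t: 4.0
ee_pos: [0.4647, 0.1468, 0.0706]
orientation: [-2.261, 2.181, -0.0]
force: [-0.7, 0.4, -0.2]
opening: 1.0
```

```bash
python3 -m inch '[[[0.1,0,-0.1],[0,0,0],-1],[[0,0,0],[0,0,0],-1]]';python3 -m inch '[[[0.1,0,0],[0,0,0],-1],[[0,0,0],[0,0,0],-1]]'; python3 - <<'E'
from h import *
for n,c in(('top',(150,250,225,370)),('side',(145,245,270,370))):
    d=snap(n,n+'2');a=cv2.imread(f'pics/{n}2.png')[c[0]:c[1],c[2]:c[3]];cv2.imwrite(f'pics/{n}c2.png',cv2.resize(a,None,fx=5.5,fy=5.5,interpolation=cv2.INTER_CUBIC))
a=cv2.imread('pics/topc2.png')[:500,:];b=cv2.imread('pics/sidec2.png')
E
```

```text
t: 4.2
ee_pos: [0.4683, 0.1467, 0.066]
orientation: [2.26, -2.181, -0.0]
force: [-1.0, 0.5, -0.2]
opening: 0.998
t: 4.4
ee_pos: [0.4728, 0.1467, 0.0666]
orientation: [-2.261, 2.181, -0.0]
force: [-0.2, 0.1, -0.0]
opening: 1.001
```

View pics/sidec2.png

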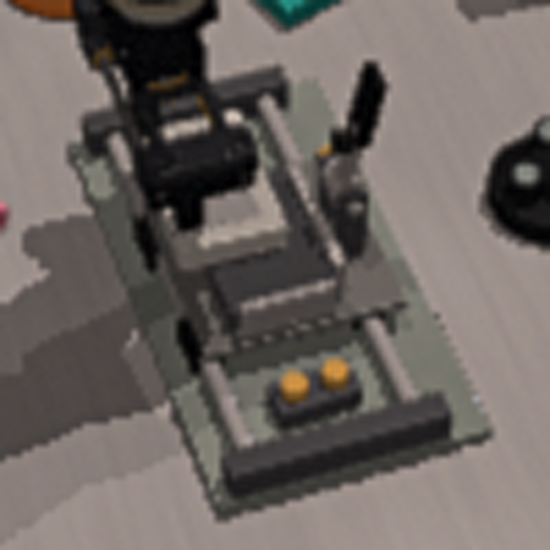

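View pics/topc2.png

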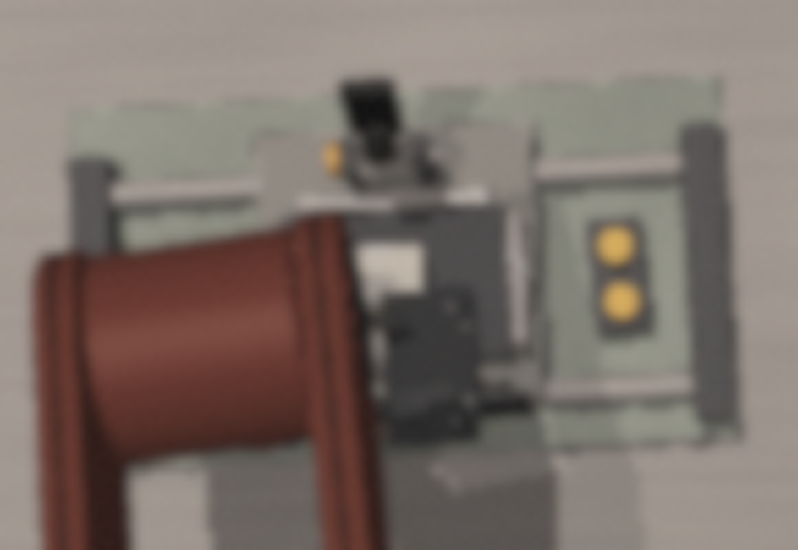

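```bash
python3 - <<'E'
from h import *
S=dict(np.load('pics/side2.npz'));T=dict(np.load('pics/top2.npz'))
for p in [(.4728,.1,.066),(.4728,.193,.066),(.4728,.1,.137),(.463,.0858,.082),(.463,.0858,.060)]:
    print(p,(proj(S,[p])-[270,145])*5.5,(proj(T,[p])-[225,150])*5.5)
print(r.read_state()['qpos'],r.read_state()['force'])
a=cv2.imread('pics/side2.png')[160:215,280:335]; cv2.imwrite('pics/z2.png',cv2.resize(a,None,fx=10,fy=10,interpolation=cv2.INTER_CUBIC))
E
```

```text
(0.4728, 0.1, 0.066) [[181.8746856  249.80485384]] [[398.07065574 377.3167053 ]]
(0.4728, 0.193, 0.066) [[147.06105501 156.80536735]] [[222.02742848 379.4771142 ]]
(0.4728, 0.1, 0.137) [[179.02894117 182.06845406]] [[387.03132182 371.55526088]]
(0.463, 0.0858, 0.082) [[173.2181286  252.86717894]] [[423.04729281 394.54654411]]
(0.463, 0.0858, 0.06) [[174.16149438 273.21788541]] [[425.91207119 395.97831023]]
[1.41608471e-01 4.91455790e-02 1.97930164e+00 5.03238900e-05
 1.11317385e+00 1.67659936e+00] [ 0.12265802 -0.6429337   0.05260293]
```

View pics/z2.png

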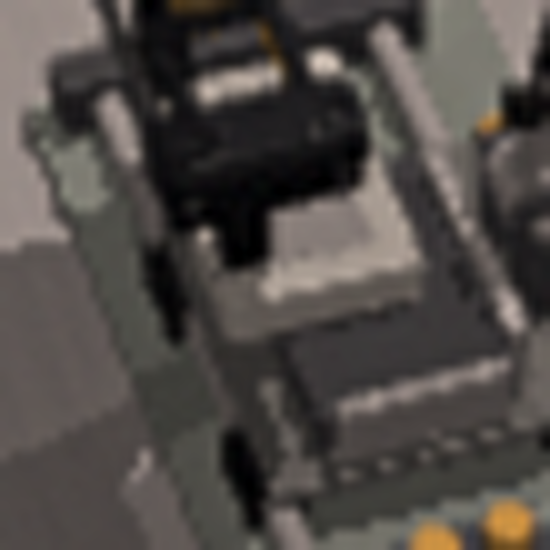

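The finger tips are riding above the flat, at about z = 0.09, so the open fingers are shorter than the TCP suggests. There is no contact force and the flat has not moved. I'll back off, half-close the fingers and check the tip height.

```bash
python3 -m inch '[[[-0.6,0,0],[0,0,0],-1],[[-0.7,0,0],[0,0,0],-1],[[0,0,0],[0,0,0],0.1],[[0,0,0],[0,0,0],0.1],[[0,0,0],[0,0,0],0.1],[[0,0,0],[0,0,0],0.1]]' 20; python3 - <<'E'
from h import *
d=snap('side','side3')
s=r.read_state();p=s['ee_pos'];print(p,s['opening'],s['force'])
a=cv2.imread('pics/side3.png')[150:210,270:340]; cv2.imwrite('pics/z3.png',cv2.resize(a,None,fx=10,fy=10,interpolation=cv2.INTER_CUBIC))
for dy in(-.03,.03):
  for z in(.066,.076,.086): print(dy,z,(proj(d,[(p[0],p[1]+dy,z)])-[270,150])*10)
E
```

```text
t: 5.1
ee_pos: [0.4214, 0.1468, 0.0669]
orientation: [-2.26, 2.181, -0.001]
force: [0.1, -0.1, 0.1]
opening: 0.718
[0.42114586 0.14672689 0.06677509] 0.6757206948660771 [-0.02213833 -0.30851464 -0.10784983]
-0.03 0.066 [[190.39108085 402.58979938]]
-0.03 0.076 [[189.04064696 385.72352534]]
-0.03 0.086 [[187.67779345 368.70213611]]
0.03 0.066 [[152.06589419 292.27480333]]
0.03 0.076 [[150.57262412 275.27461468]]
0.03 0.086 [[149.06591545 258.12143372]]
```

View pics/z3.png

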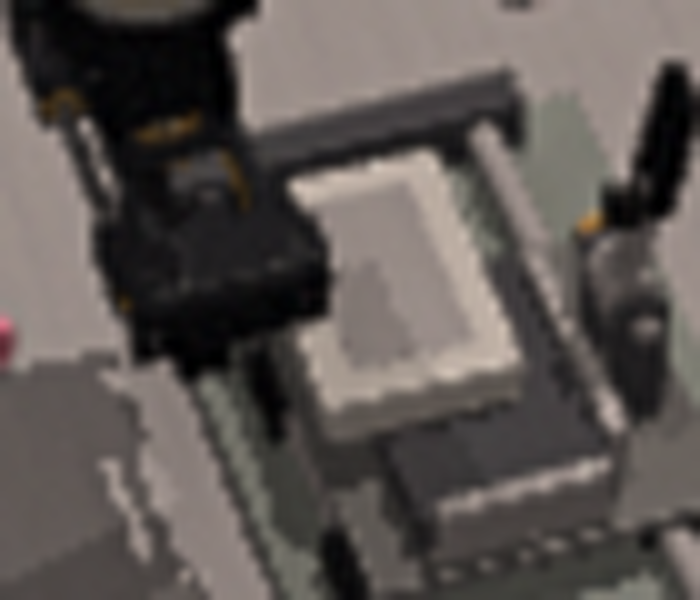

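```bash
python3 -m inch '[[[0,0,0],[0,0,0],1],[[0,0,0],[0,0,0],1],[[0,0,0],[0,0,0],1],[[0,0,0],[0,0,0],1],[[0,0,0],[0,0,0],1],[[0,0,0],[0,0,0],1]]' 20; python3 - <<'E'
from h import *
d=snap('side','side4')
s=r.read_state();p=s['ee_pos'];print(p,s['opening'],s['force'])
a=cv2.imread('pics/side4.png')[150:210,270:340]; cv2.imwrite('pics/z4.png',cv2.resize(a,None,fx=10,fy=10,interpolation=cv2.INTER_CUBIC))
for dy in(-.013,):
  for z in(.066,.076,.086): print(dy,z,(proj(d,[(p[0],p[1]+dy,z)])-[270,150])*10)
E
```

```text
t: 5.75
ee_pos: [0.4203, 0.1467, 0.0666]
orientation: [-2.261, 2.181, -0.0]
force: [-0.5, -0.4, 0.1]
opening: 0.124
[0.42031637 0.14678278 0.06655738] 0.08230076697633744 [ 0.04187566 -0.7001475   0.24100444]
-0.013 0.066 [[177.26254058 371.21950098]]
-0.013 0.076 [[175.8605776 354.3129175]]
-0.013 0.086 [[174.44579974 337.25179652]]
```

View pics/z4.png

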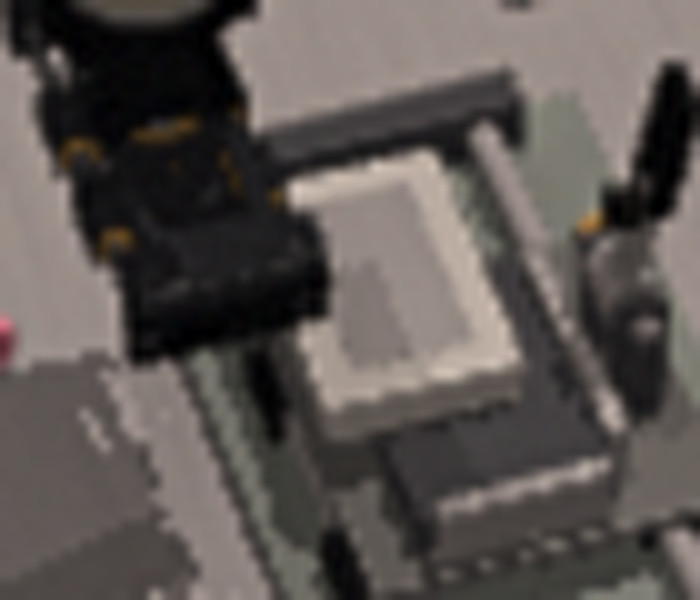

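```bash
python3 -m inch '[[[0,0,-0.2],[0,0,0],-1],[[0,0,-0.3],[0,0,0],-1],[[0,0,0],[0,0,0],-1],[[0,0,0],[0,0,0],-1],[[0,0,0],[0,0,0],-1],[[0,0,0],[0,0,0],-1],[[0,0,0],[0,0,0],-1],[[0,0,0],[0,0,0],-1]]' 20; python3 - <<'E'
from h import *
d=snap('side','side5')
s=r.read_state();p=s['ee_pos'];print(p,s['opening'],s['force'])
a=cv2.imread('pics/side5.png')[150:210,270:340]; cv2.imwrite('pics/z5.png',cv2.resize(a,None,fx=10,fy=10,interpolation=cv2.INTER_CUBIC))
for dy in(-.0435,-.058):
  for z in(.046,.056,.066,.076): print(dy,z,(proj(d,[(p[0],p[1]+dy,z)])-[270,150])*10)
E
```

```text
t: 6.6
ee_pos: [0.4205, 0.1468, 0.0468]
orientation: [-2.261, 2.181, -0.001]
force: [-1.0, -0.6, 0.2]
opening: 0.727
[0.4204712  0.14678448 0.0467527 ] 0.7724745207704342 [-0.69663285 -0.30414213  0.56478851]
-0.0435 0.046 [[200.12254311 461.56426448]]
-0.0435 0.056 [[198.82209907 445.03714461]]
-0.0435 0.066 [[197.50974525 428.3586654 ]]
-0.0435 0.076 [[196.18531729 411.52673801]]
-0.058 0.046 [[209.64708544 489.1423993 ]]
-0.058 0.056 [[208.38341928 472.65438489]]
-0.058 0.066 [[207.10811877 456.01456831]]
-0.058 0.076 [[205.82102249 439.22084342]]
```

View pics/z5.png

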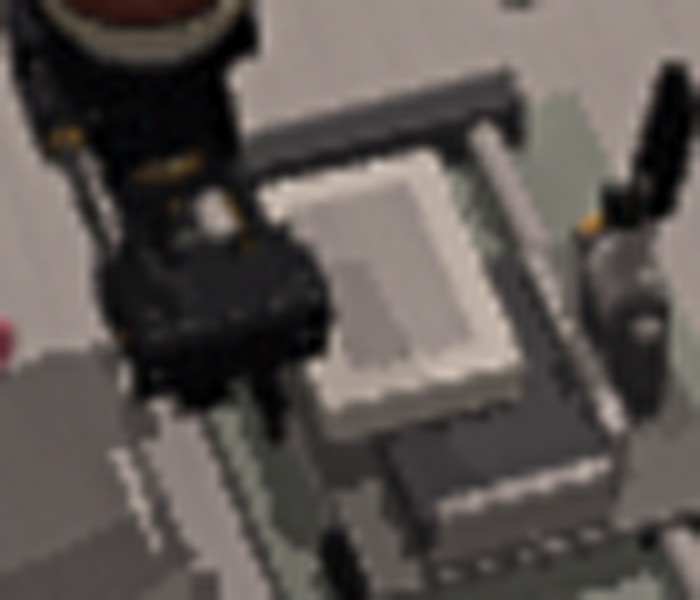

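```bash
python3 -m inch '[[[0.3,0,-0.17],[0,0,0],-1],[[0.3,0,0],[0,0,0],-1],[[0,0,0],[0,0,0],-1],[[0,0,0],[0,0,0],-1]]' 20; python3 - <<'E'
from h import *
d=snap('side','side6')
s=r.read_state();p=s['ee_pos'];print(p,s['opening'],s['force'])
a=cv2.imread('pics/side6.png')[150:210,270:340]; cv2.imwrite('pics/z6.png',cv2.resize(a,None,fx=10,fy=10,interpolation=cv2.INTER_CUBIC))
for dy in(-.0435,-.058):
  for z in(.046,.056,.066,.076): print(dy,z,(proj(d,[(p[0],p[1]+dy,z)])-[270,150])*10)
E
```

```text
t: 7.05
ee_pos: [0.4444, 0.1467, 0.0398]
orientation: [2.26, -2.181, -0.0]
force: [0.4, -0.1, 0.1]
opening: 0.993
[0.44408519 0.14672794 0.03973559] 0.9938774406343205 [-0.31716837  0.33696765  0.2249233 ]
-0.0435 0.046 [[258.86505192 447.97272444]]
-0.0435 0.056 [[257.83512711 431.427929  ]]
-0.0435 0.066 [[256.79579529 414.73201861]]
-0.0435 0.076 [[255.74692699 397.88291344]]
-0.058 0.046 [[268.67208643 475.40595154]]
-0.058 0.056 [[267.68155637 458.89940133]]
-0.058 0.066 [[266.68193125 442.24128792]]
-0.058 0.076 [[265.67308524 425.4295142 ]]
```

View pics/z6.png

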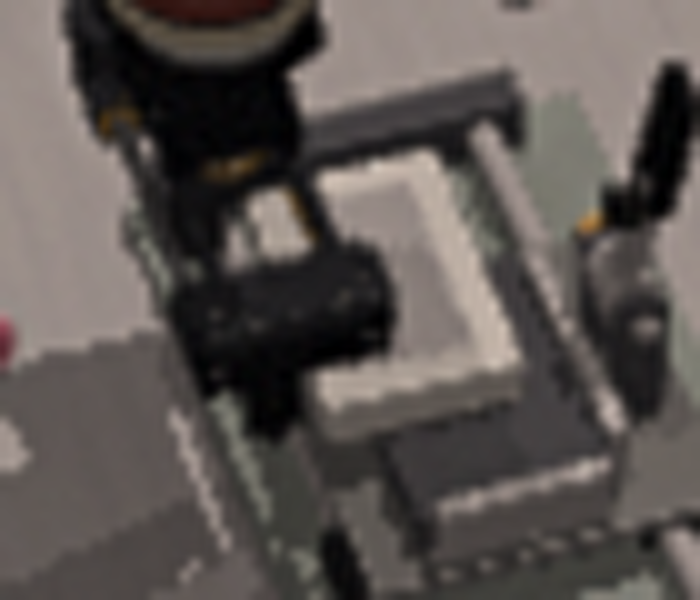

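The finger is now beside the near face (zoom (265,400), face edge at (315,400)), with a gap of about 5 mm. Creep in, watching force.

```bash
python3 -m inch '[[[0.1,0,0],[0,0,0],-1],[[0,0,0],[0,0,0],-1]]';python3 -m inch '[[[0.1,0,0],[0,0,0],-1],[[0,0,0],[0,0,0],-1]]';python3 -m inch '[[[0.1,0,0],[0,0,0],-1],[[0,0,0],[0,0,0],-1]]';python3 -m inch '[[[0.1,0,0],[0,0,0],-1],[[0,0,0],[0,0,0],-1]]'
```

```text
t: 7.3
ee_pos: [0.4487, 0.1468, 0.04]
orientation: [-2.26, 2.181, -0.001]
force: [0.8, -0.1, 0.4]
opening: 0.998
t: 7.5
ee_pos: [0.4526, 0.1467, 0.0398]
orientation: [-2.261, 2.181, -0.0]
force: [0.0, -0.6, 0.0]
opening: 1.0
t: 7.7
ee_pos: [0.4564, 0.1467, 0.0396]
orientation: [2.261, -2.181, -0.0]
force: [-0.4, 0.4, 0.7]
opening: 0.999
t: 7.9
ee_pos: [0.4608, 0.1468, 0.0397]
orientation: [-2.261, 2.181, -0.0]
force: [-1.5, 0.9, -1.1]
opening: 1.0
```

```bash
python3 -m inch '[[[0.1,0,0],[0,0,0],-1],[[0,0,0],[0,0,0],-1]]'; python3 - <<'E'
from h import *
d=snap('side','side7')
s=r.read_state();p=s['ee_pos'];print(p,s['opening'],s['force'])
a=cv2.imread('pics/side7.png')[150:210,270:340]; cv2.imwrite('pics/z7.png',cv2.resize(a,None,fx=10,fy=10,interpolation=cv2.INTER_CUBIC))
E
```

```text
t: 8.1
ee_pos: [0.4649, 0.1467, 0.0398]
orientation: [-2.26, 2.181, -0.001]
force: [-0.4, 0.2, 0.5]
opening: 1.001
[0.46495332 0.14674975 0.03981823] 1.0010782780265122 [-0.33254444 -0.48053966 -0.11627353]
```

View pics/z7.png

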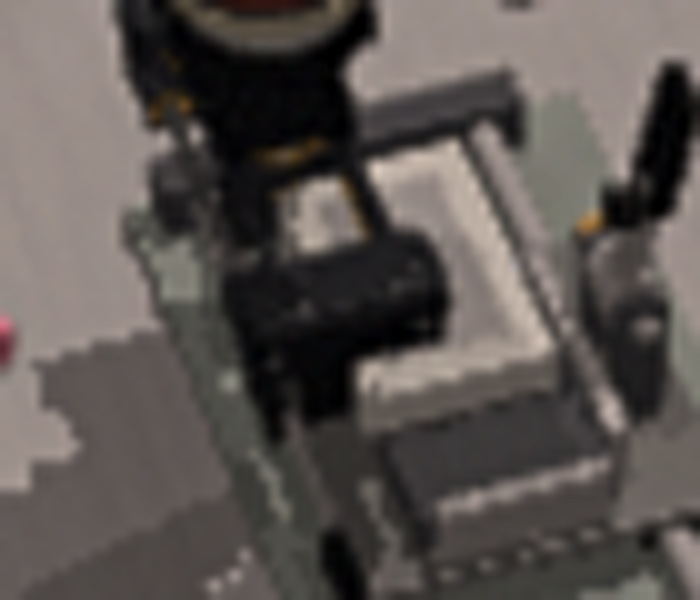

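The push works: the flat's right corner moved from zoom (520,365) to (555,375), so the face now sits about 9.5 mm ahead of the TCP. Continue in small steps to the far lip.

```bash
python3 -m inch '[[[0.1,0,0],[0,0,0],-1],[[0.1,0,0],[0,0,0],-1],[[0,0,0],[0,0,0],-1]]';python3 -m inch '[[[0.04,0,0],[0,0,0],-1],[[0,0,0],[0,0,0],-1]]';python3 -m inch '[[[0.04,0,0],[0,0,0],-1],[[0,0,0],[0,0,0],-1]]';python3 -m inch '[[[0.04,0,0],[0,0,0],-1],[[0,0,0],[0,0,0],-1]]'
```

```text
t: 8.45
ee_pos: [0.4727, 0.1467, 0.0396]
orientation: [2.261, -2.181, 0.0]
force: [-1.2, 0.7, -0.4]
opening: 0.998
t: 8.65
ee_pos: [0.4727, 0.1467, 0.0396]
orientation: [2.259, -2.18, -0.003]
force: [-6.4, -0.2, 3.8]
opening: 0.999
t: 8.85
ee_pos: [0.4726, 0.1467, 0.0394]
orientation: [2.258, -2.178, -0.007]
force: [-12.8, -0.3, 9.5]
opening: 1.003
t: 9.05
ee_pos: [0.4725, 0.1467, 0.0391]
orientation: [2.256, -2.176, -0.01]
force: [-18.0, -0.9, 13.6]
opening: 0.998
```

```bash
python3 -m inch '[[[-0.12,0,0],[0,0,0],-1],[[0,0,0],[0,0,0],-1]]'; cat >> h.py <<'E'
def look(tag,tc=(150,250,225,370),s_=(150,210,270,340)):
    for n,c,f in(('top',tc,5.5),('side',s_,10)):
        d=snap(n,n+tag);a=cv2.imread(f'pics/{n}{tag}.png')[c[0]:c[1],c[2]:c[3]];cv2.imwrite(f'pics/{n}c{tag}.png',cv2.resize(a,None,fx=f,fy=f,interpolation=cv2.INTER_CUBIC))
    s=r.read_state();print(s['t'],s['ee_pos'],s['force'])
E
python3 -c "
from h import *
look('8')"
```

```text
t: 9.25
ee_pos: [0.4727, 0.1468, 0.0399]
orientation: [-2.26, 2.18, -0.002]
force: [-0.2, 0.9, -0.3]
opening: 0.997
9.35 [0.47268104 0.14679977 0.03989804] [-1.13588519  0.25984555  0.44049118]
```

View pics/sidec8.png

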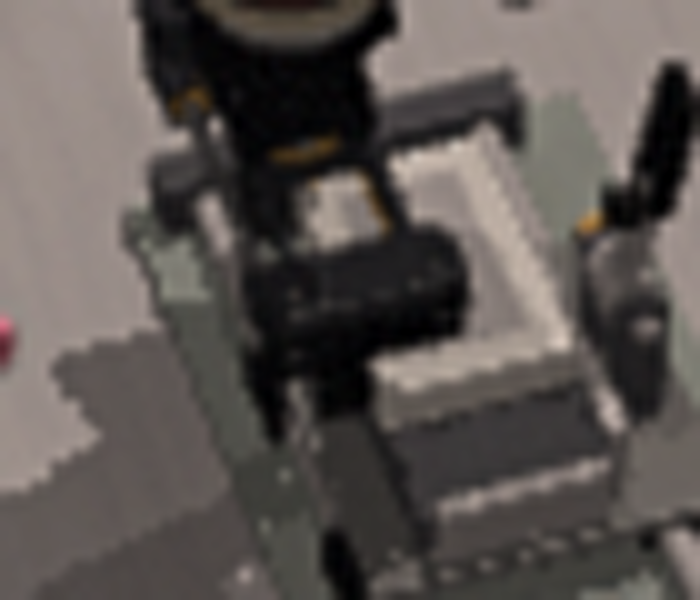

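View pics/topc8.png

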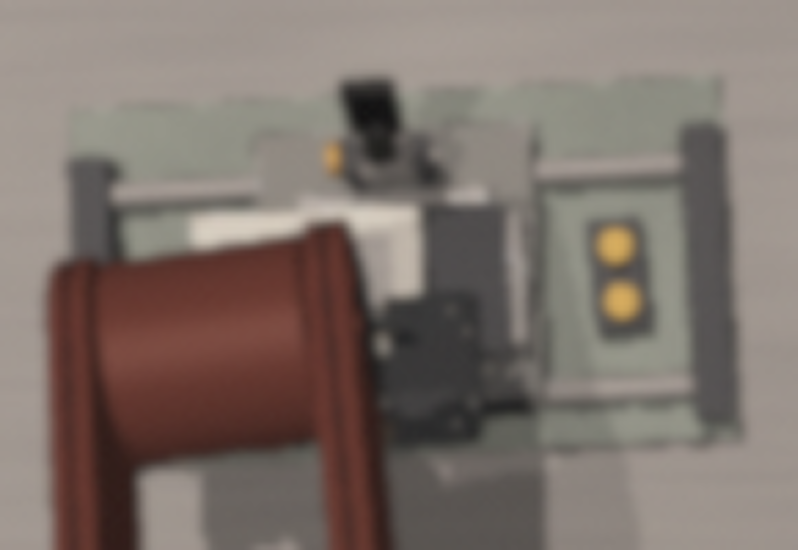

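The far edge is now flush on the far lip in the top view: (190,215)–(420,205) against the lip strip. Retreat, shut the fingers and check tip height before the y push.

```bash
python3 -m inch '[[[-0.6,0,0.2],[0,0,0],-1],[[-0.6,0,0],[0,0,0],1],[[0,0,0],[0,0,0],1],[[0,0,0],[0,0,0],1],[[0,0,0],[0,0,0],1],[[0,0,0],[0,0,0],1],[[0,0,0],[0,0,0],1],[[0,0,0],[0,0,0],1],[[0,0,0],[0,0,0],1]]' 20; python3 - <<'E'
from h import *
look('9')
s=r.read_state();p=s['ee_pos'];d=dict(np.load('pics/side9.npz'));print(s['opening'])
for dy in(0,-.015):
  for z in(.046,.056,.066): print(dy,z,(proj(d,[(p[0],p[1]+dy,z)])-[270,150])*10)
E
```

```text
t: 10.25
ee_pos: [0.4244, 0.1467, 0.0476]
orientation: [2.261, -2.181, -0.0]
force: [-0.2, 0.7, -0.0]
opening: 0.356
10.35 [0.42427787 0.1467342  0.04764872] [ 0.07298398 -0.25079183 -0.22832378]
0.2593110604127686
0 0.046 [[181.51948007 378.48116908]]
0 0.056 [[180.15628677 361.84441646]]
0 0.066 [[178.78080862 345.05773647]]
-0.015 0.046 [[191.1176952  406.11625474]]
-0.015 0.056 [[189.79045973 389.51469474]]
-0.015 0.066 [[188.45119887 372.76271659]]
```

View pics/sidec9.png

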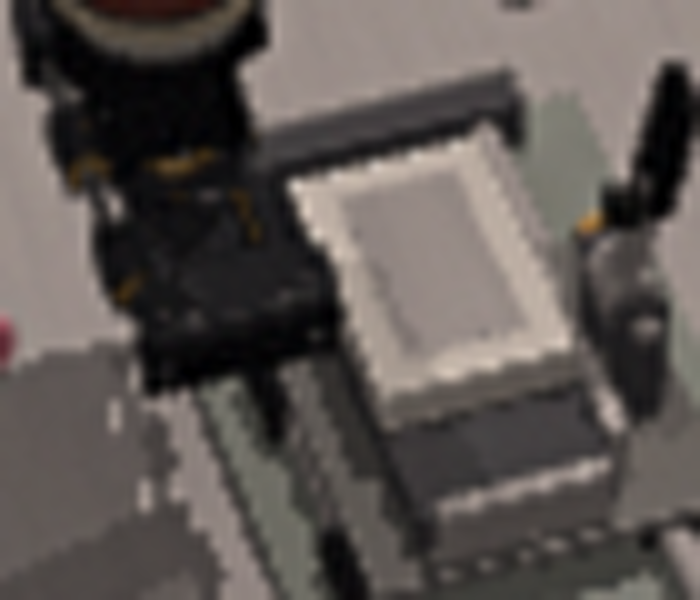

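View pics/topc9.png

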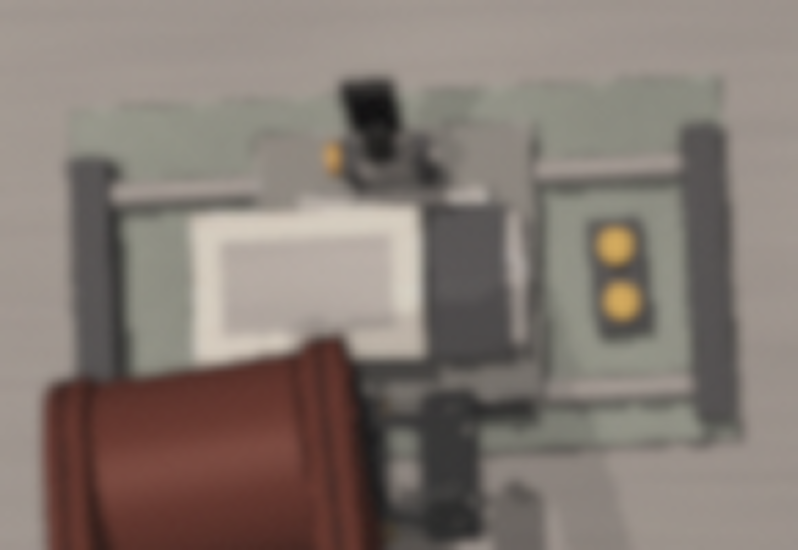

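The flat is squared against the far lip. The shut tips are hidden behind the gripper body, so I'll calibrate tip height by a gentle touch on the bare table in front of the gate.

```bash
python3 -m inch '[[[-0.5,-0.5,0],[0,0,0],1],[[-0.5,-0.5,-0.2],[0,0,0],1],[[0,0,-0.2],[0,0,0],1],[[0,0,-0.1],[0,0,0],1],[[0,0,0],[0,0,0],1]]'; python3 -m inch '[[[0,0,-0.2],[0,0,0],1],[[0,0,-0.1],[0,0,0],1],[[0,0,0],[0,0,0],1]]'
```

```text
t: 10.85
ee_pos: [0.3847, 0.107, 0.0275]
orientation: [-2.261, 2.181, 0.0]
force: [-0.5, -0.4, -0.1]
opening: 0.005
t: 11.15
ee_pos: [0.3838, 0.1069, 0.0149]
orientation: [2.26, -2.18, -0.002]
force: [0.4, -0.0, 0.4]
opening: 0.002
```

```bash
python3 -m inch '[[[0,0,-0.1],[0,0,0],1],[[0,0,-0.1],[0,0,0],1],[[0,0,0],[0,0,0],1]]'; python3 -m inch '[[[0,0,-0.1],[0,0,0],1],[[0,0,0],[0,0,0],1]]'; python3 -c "
from h import *
look('10',s_=(140,220,240,330))
print(r.read_state()['opening'])"
```

```text
t: 11.45
ee_pos: [0.3838, 0.1067, 0.0072]
orientation: [2.26, -2.181, -0.001]
force: [-0.4, 0.1, 0.2]
opening: 0.012
t: 11.65
ee_pos: [0.384, 0.1067, 0.0033]
orientation: [2.26, -2.181, -0.001]
force: [-0.1, -1.3, -0.1]
opening: 0.005
11.75 [0.38420603 0.10671626 0.00366502] [0.05736524 0.19067333 0.24627215]
0.006848635987820954
```

View pics/sidec10.png

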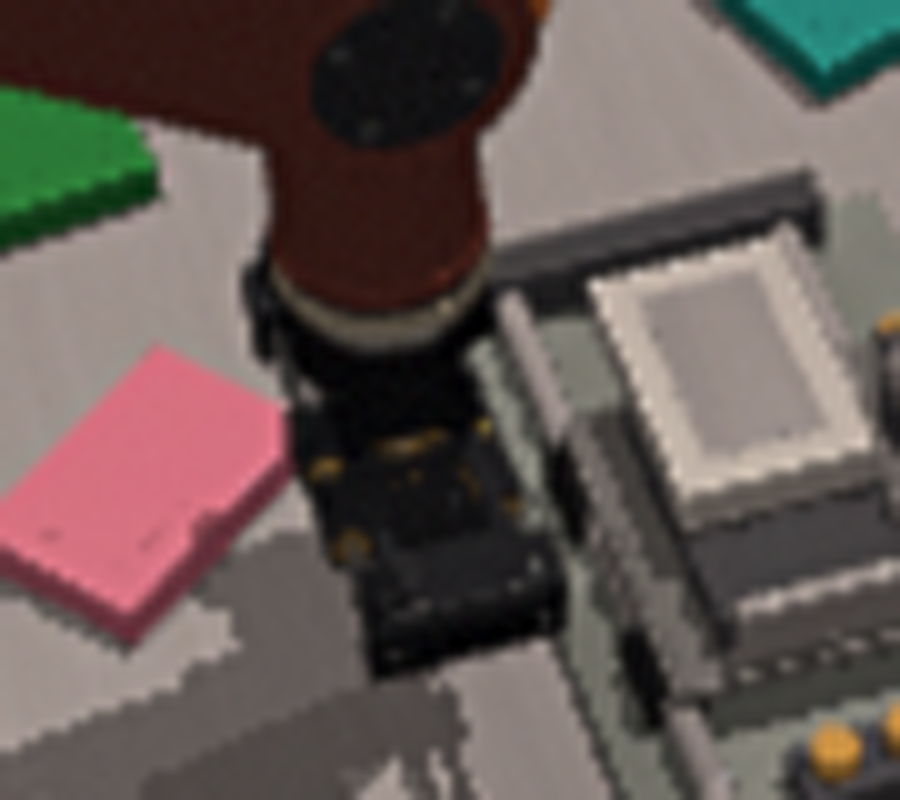

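```bash
python3 -m inch '[[[0,0,-0.1],[0,0,0],1],[[0,0,0],[0,0,0],1]]'; python3 -m inch '[[[0,0,-0.1],[0,0,0],1],[[0,0,0],[0,0,0],1]]'
```

```text
t: 11.95
ee_pos: [0.384, 0.1067, -0.0007]
orientation: [2.261, -2.181, -0.001]
force: [0.0, -0.9, -0.0]
opening: 0.009
t: 12.15
ee_pos: [0.3838, 0.1067, -0.0048]
orientation: [2.26, -2.181, -0.001]
force: [-0.4, -0.4, -0.6]
opening: 0.006
```

```bash
for i in 1; do python3 -m inch '[[[0,0,-0.1],[0,0,0],1],[[0,0,0],[0,0,0],1]]'; python3 -m inch '[[[0,0,-0.1],[0,0,0],1],[[0,0,0],[0,0,0],1]]'; python3 -m inch '[[[0,0,-0.1],[0,0,0],1],[[0,0,0],[0,0,0],1]]'; done
```

```text
t: 12.35
ee_pos: [0.3839, 0.1067, -0.0088]
orientation: [2.26, -2.181, -0.001]
force: [-0.8, 0.5, 0.1]
opening: 0.009
t: 12.55
ee_pos: [0.3838, 0.1067, -0.0128]
orientation: [2.26, -2.181, -0.001]
force: [0.1, -0.3, 0.3]
opening: 0.0
t: 12.75
ee_pos: [0.3839, 0.1067, -0.0168]
orientation: [2.26, -2.181, -0.001]
force: [0.5, -0.2, -1.0]
opening: 0.007
```

```bash
python3 -m inch '[[[0,0,-0.1],[0,0,0],1],[[0,0,0],[0,0,0],1]]'; python3 -m inch '[[[0,0,-0.1],[0,0,0],1],[[0,0,0],[0,0,0],1]]'; python3 -m inch '[[[0,0,-0.05],[0,0,0],1],[[0,0,0],[0,0,0],1]]'
```

```text
t: 12.95
ee_pos: [0.3839, 0.1067, -0.0207]
orientation: [2.26, -2.181, -0.001]
force: [0.3, -0.4, 0.1]
opening: 0.005
t: 13.15
ee_pos: [0.3847, 0.1068, -0.0237]
orientation: [-2.261, 2.181, -0.0]
force: [-2.8, -1.4, 10.0]
opening: 0.004
t: 13.35
ee_pos: [0.3848, 0.1068, -0.0238]
orientation: [2.26, -2.18, -0.001]
force: [-13.5, -1.2, 36.3]
opening: 0.004
```

Contact comes at a reading of −0.0236, so the true tip height is the reading plus 23.6 mm. That explains the earlier pass over the flat. Now go round to the open +y end.

```bash
python3 -m inch '[[[0,0,1],[0,0,0],1],[[0,0.4,1],[0,0,0],1],[[0,1,1],[0,0,0],1],[[0,1,0.1],[0,0,0],1],[[0.4,1,0],[0,0,0],1],[[1,0.05,0],[0,0,0],1],[[1,0,0],[0,0,0],1],[[1,0,0],[0,0,0],1],[[0,0,0],[0,0,0],1],[[0,0,0],[0,0,0],1]]'; python3 -c "
from h import *
look('11')"
```

```text
t: 14.35
ee_pos: [0.5201, 0.2398, 0.0919]
orientation: [2.259, -2.181, -0.002]
force: [-1.9, 0.1, 0.0]
opening: 0.002
14.45 [0.51908938 0.23993559 0.09246539] [ 0.1789708  -0.08624008  0.05302933]
```

View pics/sidec11.png

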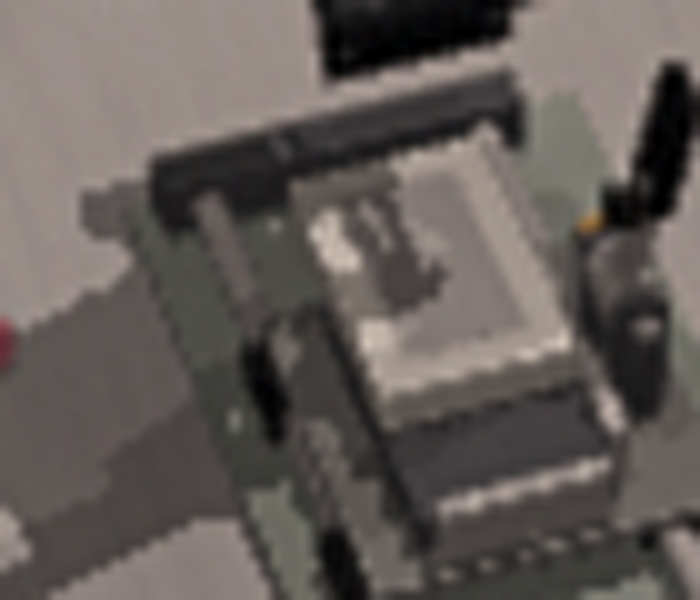

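View pics/topc11.png

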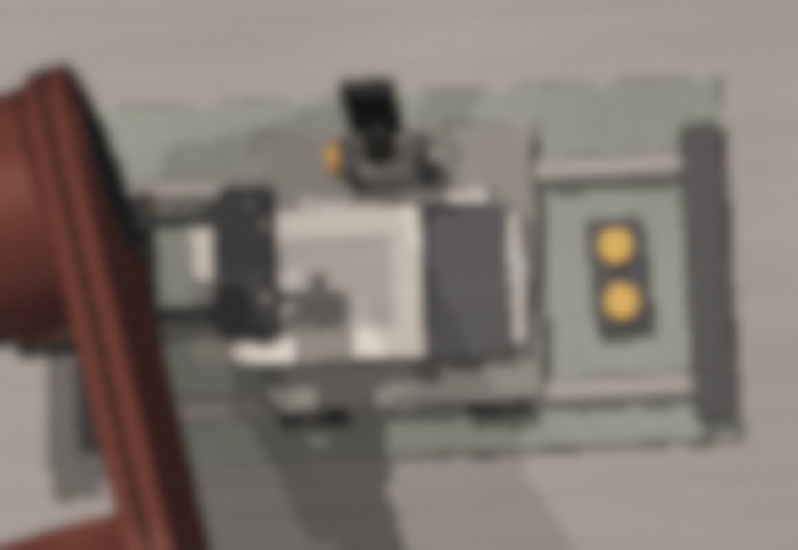

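```bash
python3 -m inch '[[[0,0,-0.5],[0,0,0],1],[[0,0,-0.5],[0,0,0],1],[[0,0,-0.2],[0,0,0],1],[[0,0,0],[0,0,0],1]]'; python3 -m inch '[[[0,-0.1,0],[0,0,0],1],[[0,-0.1,0],[0,0,0],1],[[0,-0.1,0],[0,0,0],1]]'; python3 -m inch '[[[0,-0.1,0],[0,0,0],1],[[0,-0.1,0],[0,0,0],1],[[0,-0.1,0],[0,0,0],1]]'; python3 -c "
from h import *
look('12')"
```

```text
t: 14.85
ee_pos: [0.5183, 0.2398, 0.044]
orientation: [2.26, -2.179, -0.002]
force: [-0.1, 0.3, -0.2]
opening: 0.005
t: 15.15
ee_pos: [0.521, 0.2279, 0.0462]
orientation: [-2.26, 2.18, -0.001]
force: [-0.8, -0.1, -0.2]
opening: 0.004
t: 15.45
ee_pos: [0.5204, 0.2157, 0.0452]
orientation: [-2.26, 2.181, -0.0]
force: [-1.2, 0.7, -0.2]
opening: 0.003
15.55 [0.52034579 0.21553993 0.0451236 ] [ 0.38448919 -0.45464678 -0.2567745 ]
```

View pics/topc12.png

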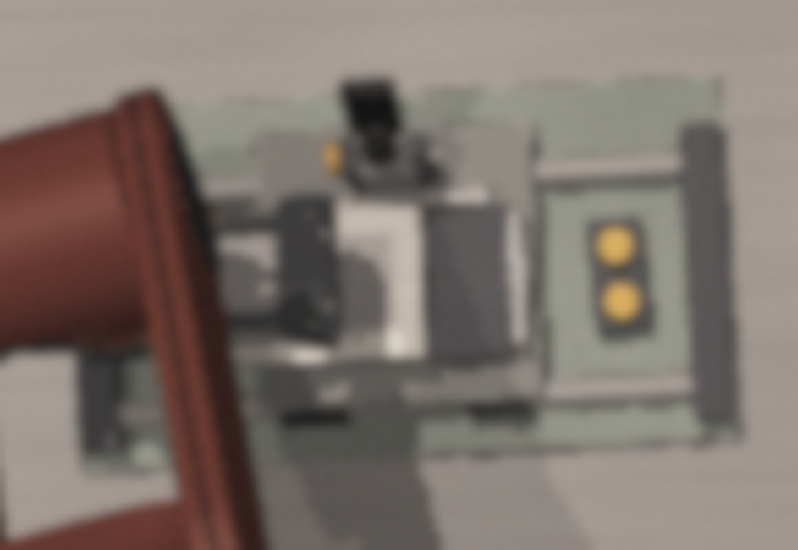

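View pics/sidec12.png

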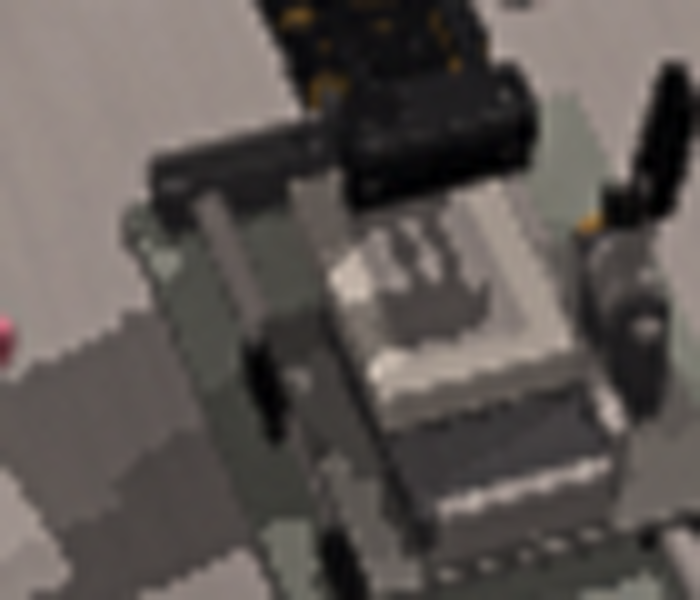

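```bash
python3 -m inch '[[[0,-0.1,0],[0,0,0],1],[[0,-0.1,0],[0,0,0],1],[[0,-0.1,0],[0,0,0],1]]'; python3 -m inch '[[[0,-0.1,-0.04],[0,0,0],1],[[0,-0.1,0],[0,0,0],1],[[0,-0.1,0],[0,0,0],1]]';python3 -c "
from h import *
look('13')"
```

```text
t: 15.85
ee_pos: [0.5203, 0.2042, 0.0452]
orientation: [-2.261, 2.181, 0.0]
force: [0.5, 2.6, 0.2]
opening: 0.002
t: 16.15
ee_pos: [0.5205, 0.1919, 0.0437]
orientation: [-2.261, 2.181, -0.0]
force: [-0.1, 2.8, 2.5]
opening: 0.01
16.25 [0.5203257  0.19128097 0.04345419] [0.76018021 0.74132719 0.50846493]
```

View pics/topc13.png

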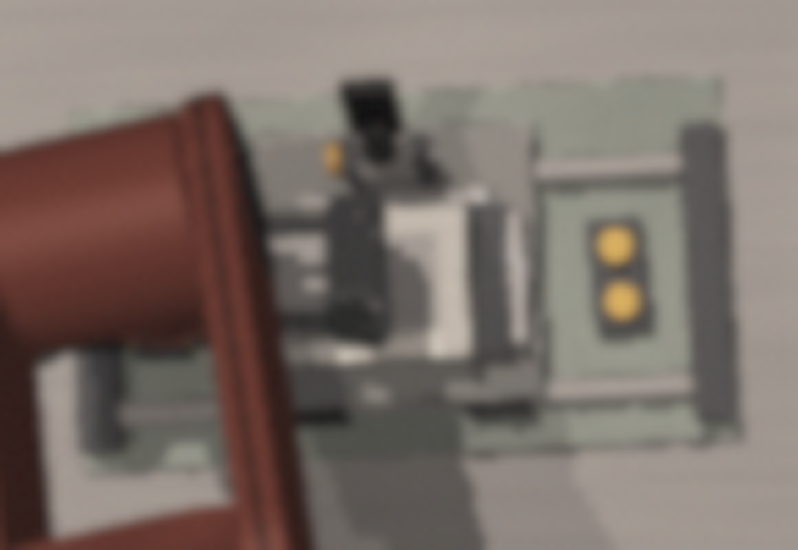

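View pics/sidec13.png

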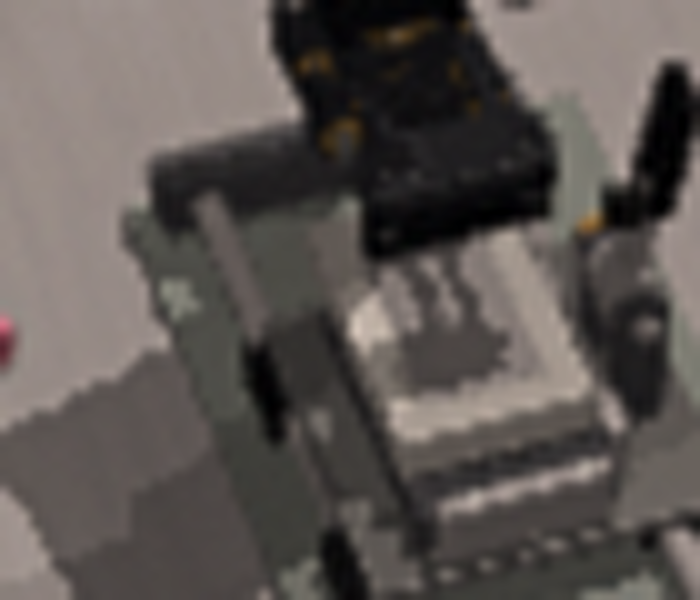

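The flat slides straight: its −y edge went from u=425 to 470, with the lip at about 508. Continue.

```bash
python3 -m inch '[[[0,-0.1,0],[0,0,0],1],[[0,-0.1,0],[0,0,0],1],[[0,-0.1,0],[0,0,0],1],[[0,-0.1,0],[0,0,0],1],[[0,0,0],[0,0,0],1]]'; python3 -m inch '[[[0,-0.05,0],[0,0,0],1],[[0,0,0],[0,0,0],1]]'; python3 -m inch '[[[0,-0.05,0],[0,0,0],1],[[0,0,0],[0,0,0],1]]'; python3 -m inch '[[[0,-0.05,0],[0,0,0],1],[[0,0,0],[0,0,0],1]]'
```

```text
t: 16.75
ee_pos: [0.5202, 0.1752, 0.0434]
orientation: [2.26, -2.181, 0.001]
force: [-0.2, 0.2, 1.5]
opening: 0.001
t: 16.95
ee_pos: [0.5201, 0.1737, 0.0433]
orientation: [2.26, -2.181, 0.0]
force: [-0.5, 1.0, 0.2]
opening: 0.009
t: 17.15
ee_pos: [0.5201, 0.1719, 0.0433]
orientation: [2.261, -2.181, -0.0]
force: [0.9, 1.1, 1.0]
opening: 0.009
t: 17.35
ee_pos: [0.52, 0.1701, 0.0433]
orientation: [2.261, -2.181, -0.001]
force: [-0.3, 1.9, -1.2]
opening: 0.004
```

```bash
for k in 1 ; do python3 -m inch '[[[0,-0.04,0],[0,0,0],1],[[0,0,0],[0,0,0],1]]'; python3 -m inch '[[[0,-0.04,0],[0,0,0],1],[[0,0,0],[0,0,0],1]]'; python3 -m inch '[[[0,-0.04,0],[0,0,0],1],[[0,0,0],[0,0,0],1]]'; done
```

```text
t: 17.55
ee_pos: [0.5197, 0.17, 0.0434]
orientation: [-2.26, 2.181, 0.004]
force: [-1.4, 7.9, 0.4]
opening: 0.003
t: 17.75
ee_pos: [0.5197, 0.17, 0.0435]
orientation: [-2.258, 2.179, 0.006]
force: [-1.3, 13.6, -1.1]
opening: 0.005
t: 17.95
ee_pos: [0.5197, 0.17, 0.0437]
orientation: [-2.257, 2.178, 0.009]
force: [-2.3, 20.4, -0.5]
opening: 0.003
```

Firm stop on the −y lip at 20 N. Back off, go round, and re-seat against the far lip with both fingers.

```bash
python3 -m inch '[[[0,0.5,0],[0,0,0],1],[[0,0.2,0.7],[0,0,0],1],[[0,0,0.7],[0,0,0],1],[[-1,-0.2,0],[0,0,0],-1],[[-1,-0.8,0],[0,0,0],-1],[[-0.5,-0.9,0],[0,0,0],-1],[[0,-0.5,0],[0,0,0],-1],[[0,0,0],[0,0,0],-1],[[0,0,0],[0,0,0],-1],[[0,0,0],[0,0,0],-1]]';python3 -c "
from h import *
look('14')"
```

```text
t: 18.95
ee_pos: [0.4217, 0.0985, 0.0997]
orientation: [-2.261, 2.181, -0.0]
force: [0.3, 0.1, -0.1]
opening: 0.559
19.05 [0.42148771 0.09867928 0.0994572 ] [-0.30128306  0.57889632  0.48773603]
```

View pics/topc14.png

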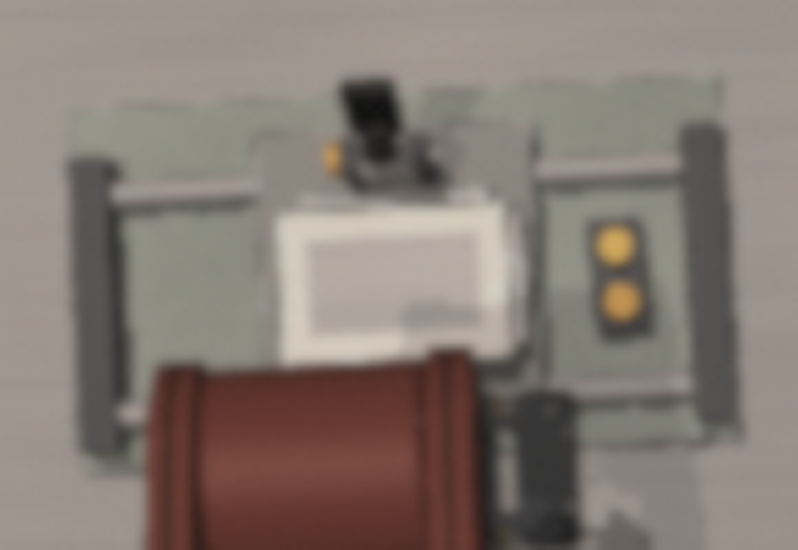

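View pics/sidec14.png

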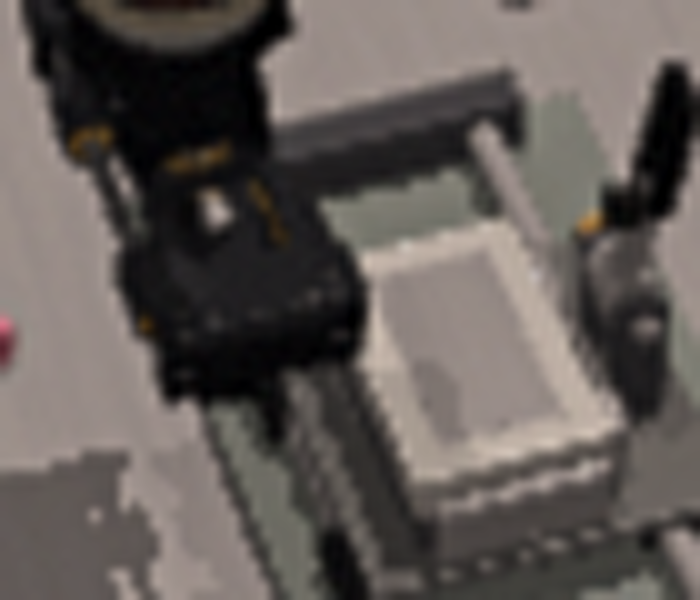

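The flat covers the lower flat: corners at crop (280,215), (500,207), (518,350), (283,360). Do the final x re-seat.

```bash
python3 -m inch '[[[0,0.05,-0.6],[0,0,0],-1],[[0,0,-0.74],[0,0,0],-1],[[0.3,0,0],[0,0,0],-1],[[0.3,0,0],[0,0,0],-1],[[0.3,0,0],[0,0,0],-1],[[0.1,0,0],[0,0,0],-1],[[0.1,0,0],[0,0,0],-1],[[0,0,0],[0,0,0],-1]]'; python3 -m inch '[[[0.05,0,0],[0,0,0],-1],[[0,0,0],[0,0,0],-1]]'; python3 -m inch '[[[0.05,0,0],[0,0,0],-1],[[0,0,0],[0,0,0],-1]]'
```

```text
t: 19.85
ee_pos: [0.4659, 0.1001, 0.0463]
orientation: [-2.26, 2.181, -0.001]
force: [0.5, -0.0, 0.3]
opening: 1.001
t: 20.05
ee_pos: [0.4672, 0.1, 0.046]
orientation: [-2.261, 2.181, -0.0]
force: [-0.2, 0.1, 0.5]
opening: 1.001
t: 20.25
ee_pos: [0.4694, 0.1001, 0.046]
orientation: [-2.261, 2.181, -0.0]
force: [0.4, -0.9, 0.8]
opening: 1.0
```

```bash
python3 -m inch '[[[0.05,0,0],[0,0,0],-1],[[0,0,0],[0,0,0],-1]]'; python3 -m inch '[[[0.05,0,0],[0,0,0],-1],[[0,0,0],[0,0,0],-1]]'; python3 -m inch '[[[0.05,0,0],[0,0,0],-1],[[0,0,0],[0,0,0],-1]]'; python3 -m inch '[[[0.04,0,0],[0,0,0],-1],[[0,0,0],[0,0,0],-1]]'
```

```text
t: 20.45
ee_pos: [0.4715, 0.1, 0.046]
orientation: [-2.261, 2.181, -0.0]
force: [0.3, 0.9, -0.8]
opening: 1.0
t: 20.65
ee_pos: [0.4727, 0.1003, 0.0457]
orientation: [2.26, -2.181, -0.002]
force: [-2.9, 0.8, 1.8]
opening: 1.005
t: 20.85
ee_pos: [0.4744, 0.1002, 0.0456]
orientation: [2.26, -2.18, -0.002]
force: [-4.6, 1.6, 2.6]
opening: 1.001
t: 21.05
ee_pos: [0.4744, 0.1002, 0.0454]
orientation: [2.258, -2.178, -0.006]
force: [-11.2, 1.4, 7.8]
opening: 1.003
```

```bash
python3 -m inch '[[[0.04,0,0],[0,0,0],-1],[[0,0,0],[0,0,0],-1]]'; python3 -m inch '[[[-0.4,0,0],[0,0,0],-1],[[-1,0,0.3],[0,0,0],1],[[-1,0,1],[0,0,0],1],[[0,0,0.5],[0,0,0],1],[[0,0,0],[0,0,0],1],[[0,0,0],[0,0,0],1]]';python3 -c "
from h import *
look('15')"
```

```text
t: 21.25
ee_pos: [0.4744, 0.1001, 0.0451]
orientation: [2.257, -2.176, -0.01]
force: [-15.9, -0.2, 12.5]
opening: 0.998
t: 21.85
ee_pos: [0.3884, 0.1, 0.1139]
orientation: [-2.259, 2.18, -0.004]
force: [-0.2, 1.0, -0.2]
opening: 0.626
21.95 [0.38696448 0.09989616 0.1122833 ] [-0.02718879  0.16922264  0.03710397]
```

View pics/topc15.png

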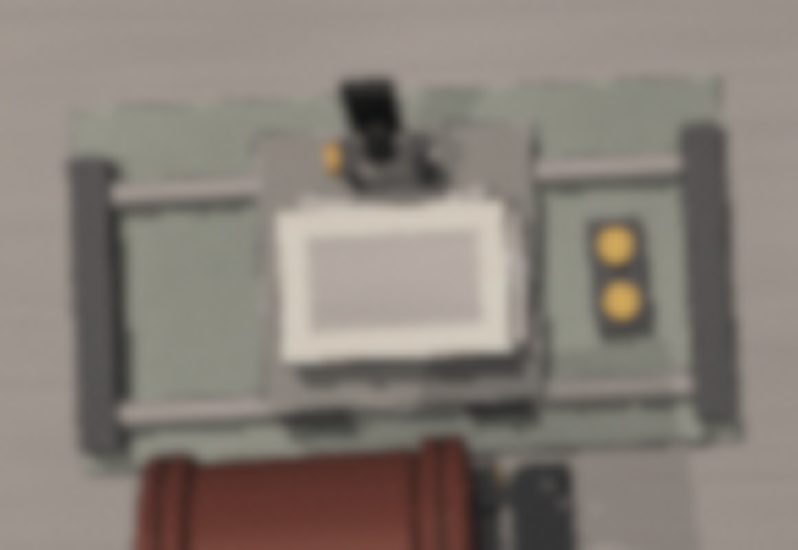

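View pics/sidec15.png

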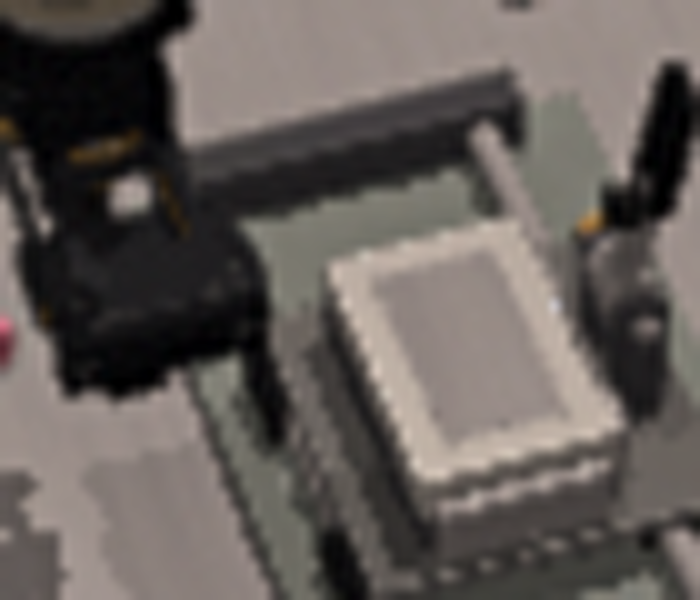

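The flat is seated: the far lip stopped it at 16 N at the same line as the first time, and the −y lip at 20 N. Next the lever: go over and behind it.

```bash
python3 -m inch '[[[0,0,1],[0,0,0],1],[[0,0,1],[0,0,0],1],[[0.3,0,1],[0,0,0],1],[[1,0,0.2],[0,0,0],1],[[1,0,0],[0,0,0],1],[[1,0,0],[0,0,0],1],[[1,0,0],[0,0,0],1],[[1,0.1,0],[0,0,0],1],[[1,0.1,0],[0,0,0],1],[[0.5,0,0],[0,0,0],1]]'; python3 -m inch '[[[0,0,-0.5],[0,0,0],1],[[0,0,-1],[0,0,0],1],[[0,0,-0.9],[0,0,0],1],[[0,0,0],[0,0,0],1],[[0,0,0],[0,0,0],1]]';python3 -c "
from h import *
look('16',s_=(130,210,290,380))"
```

```text
t: 22.95
ee_pos: [0.6613, 0.108, 0.2373]
orientation: [2.259, -2.18, -0.004]
force: [-0.0, -0.3, 0.0]
opening: 0.002
t: 23.45
ee_pos: [0.6582, 0.1079, 0.1432]
orientation: [2.258, -2.179, -0.004]
force: [-0.1, -0.2, 0.4]
opening: 0.007
23.55 [0.66062021 0.10808347 0.14717369] [0.3676332  0.12011253 0.86028444]
```

View pics/sidec16.png

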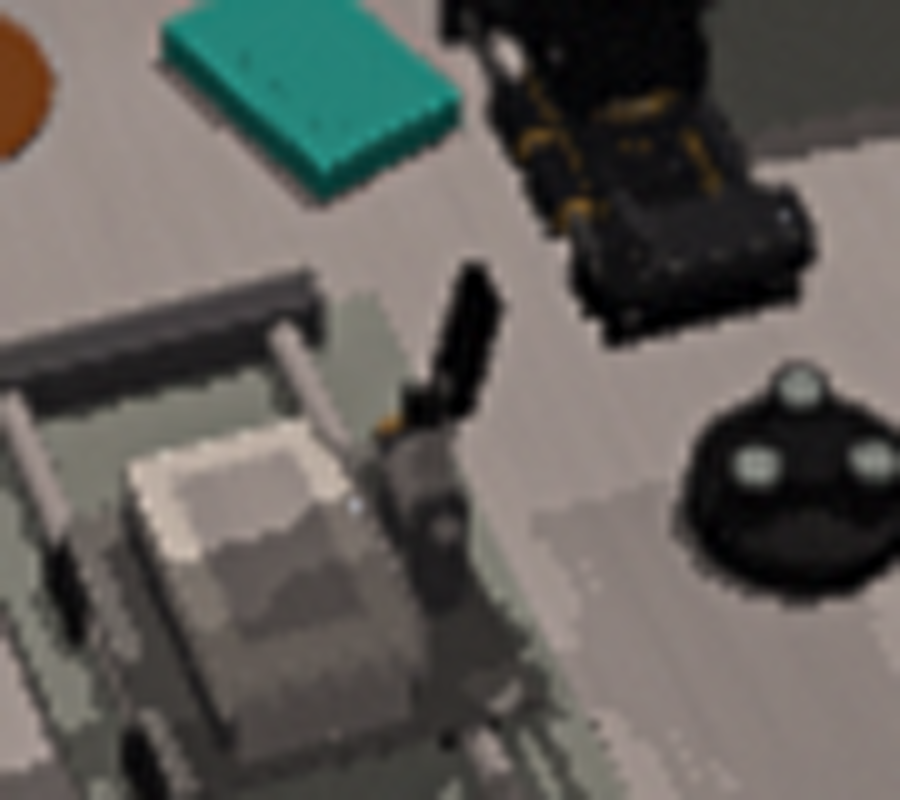

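View pics/topc16.png

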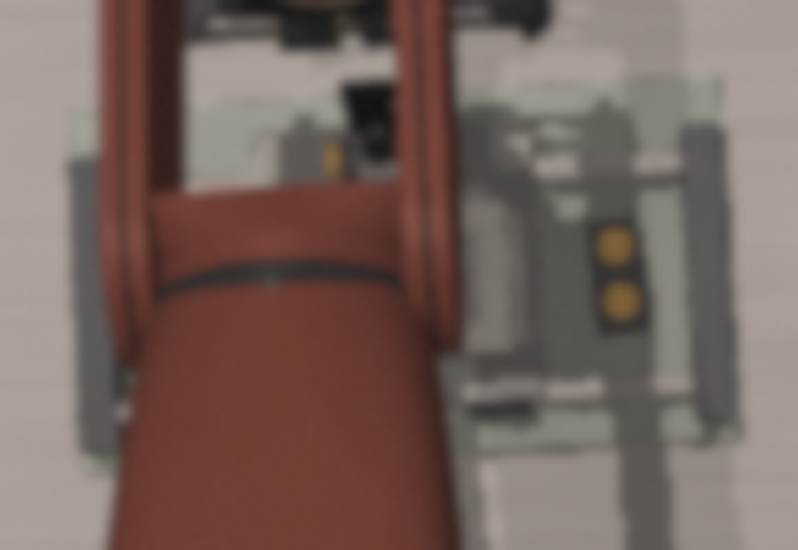

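The gripper is behind the lever, with the paddle at side crop (470,340) and the gripper at (690,270). Sweep towards −x.

```bash
python3 -m inch '[[[-0.5,0,-0.1],[0,0,0],1],[[-0.25,0,0],[0,0,0],1],[[-0.25,0,0],[0,0,0],1],[[-0.25,0,0],[0,0,0],1],[[-0.25,0,0],[0,0,0],1],[[-0.25,0,0],[0,0,0],1],[[0,0,0],[0,0,0],1]]';python3 -c "
from h import *
look('17',s_=(130,210,290,380))"
```

```text
t: 24.25
ee_pos: [0.588, 0.1081, 0.1415]
orientation: [2.261, -2.181, -0.0]
force: [0.6, 0.1, 0.1]
opening: 0.002
24.35 [0.58813982 0.10822771 0.14086066] [ 0.92790757  0.52500696 -0.8179348 ]
```

View pics/sidec17.png

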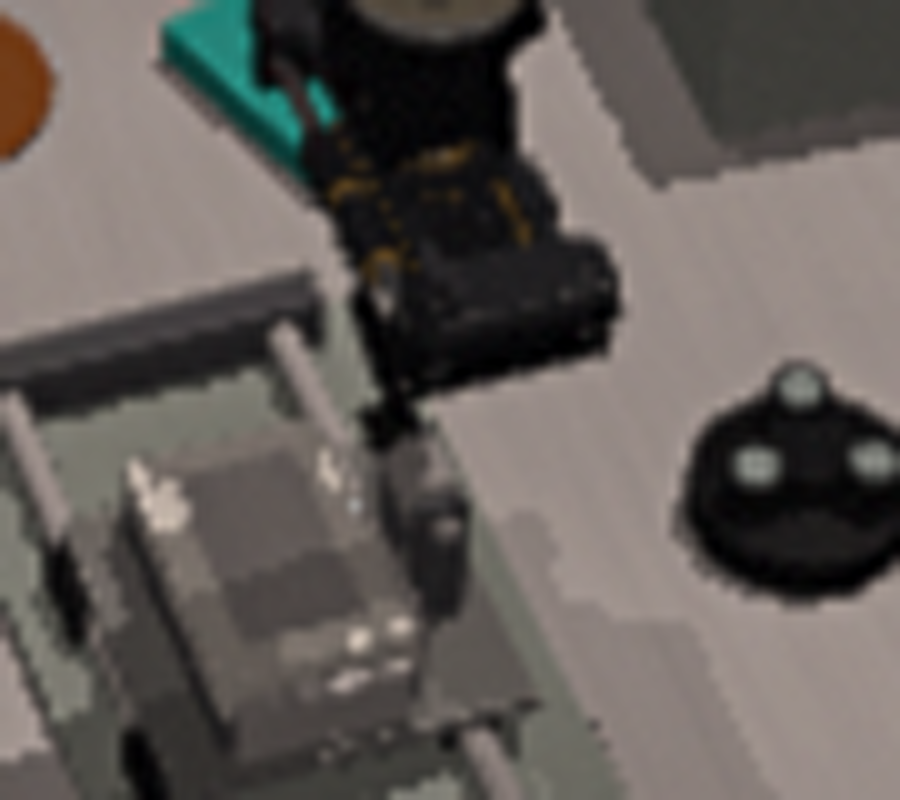

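The lever is swinging past vertical: its paddle now shows left of the gripper at (375,330). Continue, then follow the arc down.

```bash
python3 -m inch '[[[-0.25,0,0],[0,0,0],1],[[-0.25,-0.02,0],[0,0,0],1],[[-0.25,-0.02,0],[0,0,0],1],[[-0.25,-0.02,0],[0,0,0],1],[[-0.3,-0.02,0],[0,0,0],1],[[0,0,0],[0,0,0],1]]'; python3 -m inch '[[[-0.1,0,-0.3],[0,0,0],1],[[-0.1,0,-0.3],[0,0,0],1],[[0,0,0],[0,0,0],1]]';python3 -c "
from h import *
look('18',s_=(130,210,290,380))"
```

```text
t: 24.95
ee_pos: [0.535, 0.1048, 0.1411]
orientation: [2.26, -2.18, -0.002]
force: [-0.3, 0.4, -0.2]
opening: 0.009
t: 25.25
ee_pos: [0.5268, 0.1048, 0.1143]
orientation: [2.258, -2.179, -0.005]
force: [-0.0, 0.6, -1.0]
opening: 0.006
25.35 [0.52789416 0.10485958 0.11577522] [ 0.06886055 -0.03188604  0.18517664]
```

View pics/sidec18.png

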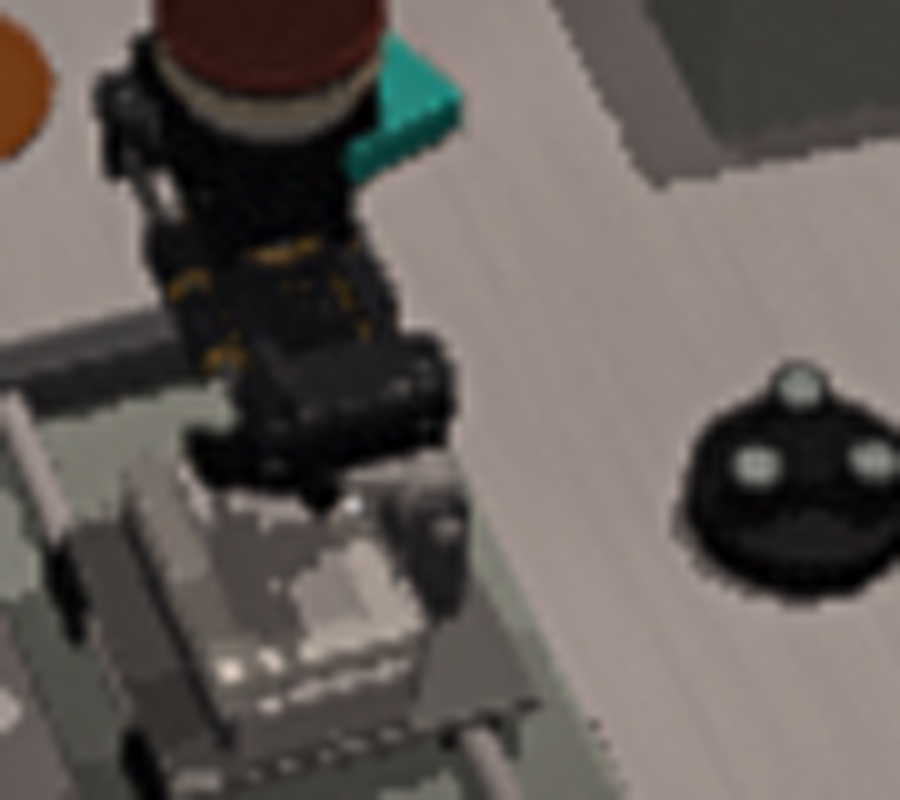

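The lever is over, with its paddle at (215,450) and its pad at (320,495) above the flat. Press down in steps.

```bash
python3 -m inch '[[[-0.15,0,-0.2],[0,0,0],1],[[-0.15,0,-0.2],[0,0,0],1],[[-0.05,0,-0.2],[0,0,0],1],[[0,0,-0.15],[0,0,0],1],[[0,0,0],[0,0,0],1]]'; python3 -m inch '[[[0,0,-0.08],[0,0,0],1],[[0,0,0],[0,0,0],1]]'; python3 -m inch '[[[0,0,-0.06],[0,0,0],1],[[0,0,0],[0,0,0],1]]';  python3 -m inch '[[[0,0,-0.05],[0,0,0],1],[[0,0,0],[0,0,0],1]]'
```

```text
t: 25.85
ee_pos: [0.5137, 0.1048, 0.0857]
orientation: [2.259, -2.18, -0.003]
force: [0.6, -0.1, -0.0]
opening: 0.01
t: 26.05
ee_pos: [0.5148, 0.1049, 0.0836]
orientation: [2.26, -2.181, -0.001]
force: [-0.2, -0.1, 0.4]
opening: 0.01
t: 26.25
ee_pos: [0.5151, 0.1049, 0.0816]
orientation: [-2.261, 2.181, 0.0]
force: [-1.3, -0.4, 0.3]
opening: 0.007
t: 26.45
ee_pos: [0.5151, 0.1049, 0.0796]
orientation: [-2.261, 2.181, 0.0]
force: [-1.4, -0.0, 1.4]
opening: 0.003
```

```bash
python3 -m inch '[[[0,0,-0.05],[0,0,0],1],[[0,0,0],[0,0,0],1]]'; python3 -m inch '[[[0,0,-0.05],[0,0,0],1],[[0,0,0],[0,0,0],1]]'; python3 -m inch '[[[0,0,-0.04],[0,0,0],1],[[0,0,0],[0,0,0],1]]';  python3 -m inch '[[[0,0,-0.04],[0,0,0],1],[[0,0,0],[0,0,0],1]]'
```

```text
t: 26.65
ee_pos: [0.515, 0.1049, 0.0775]
orientation: [2.261, -2.181, -0.0]
force: [-0.4, 0.7, 2.0]
opening: 0.004
t: 26.85
ee_pos: [0.515, 0.1049, 0.0754]
orientation: [2.261, -2.181, -0.0]
force: [-1.7, 0.3, 2.1]
opening: 0.005
t: 27.05
ee_pos: [0.515, 0.1049, 0.074]
orientation: [2.261, -2.181, -0.0]
force: [-2.6, 0.4, 4.1]
opening: 0.007
t: 27.25
ee_pos: [0.515, 0.1049, 0.0731]
orientation: [2.261, -2.181, -0.0]
force: [-5.3, -1.0, 9.0]
opening: 0.005
```

```bash
python3 -m inch '[[[0,0,-0.03],[0,0,0],1],[[0,0,0],[0,0,0],1]]'; python3 -m inch '[[[0,0,-0.03],[0,0,0],1],[[0,0,0],[0,0,0],1]]'
```

```text
t: 27.45
ee_pos: [0.515, 0.1049, 0.073]
orientation: [2.261, -2.181, -0.0]
force: [-9.5, -0.7, 18.4]
opening: 0.006
t: 27.65
ee_pos: [0.515, 0.1049, 0.0728]
orientation: [2.261, -2.181, -0.0]
force: [-13.0, -2.0, 23.7]
opening: 0.003
```

Firm stop at 24 N. Lift clear and look.

```bash
python3 -m inch '[[[0.02,0,0.2],[0,0,0],1],[[0,0,0.8],[0,0,0],1],[[0,0,1],[0,0,0],1],[[-1,0,1],[0,0,0],1],[[-1,0,0.5],[0,0,0],1],[[-1,-0.5,0],[0,0,0],1],[[-0.5,-1,0],[0,0,0],1],[[0,-1,0],[0,0,0],1],[[0,-1,0],[0,0,0],1],[[0,0,0],[0,0,0],1]]';python3 -c "
from h import *
look('19',s_=(140,220,270,350))"
```

```text
t: 28.65
ee_pos: [0.3806, -0.0392, 0.2055]
orientation: [2.254, -2.187, 0.004]
force: [-1.3, 0.9, -0.3]
opening: 0.004
28.75 [ 0.38058604 -0.03575266  0.2051825 ] [ 0.73054047  0.00253006 -0.04024973]
```

View pics/sidec19.png

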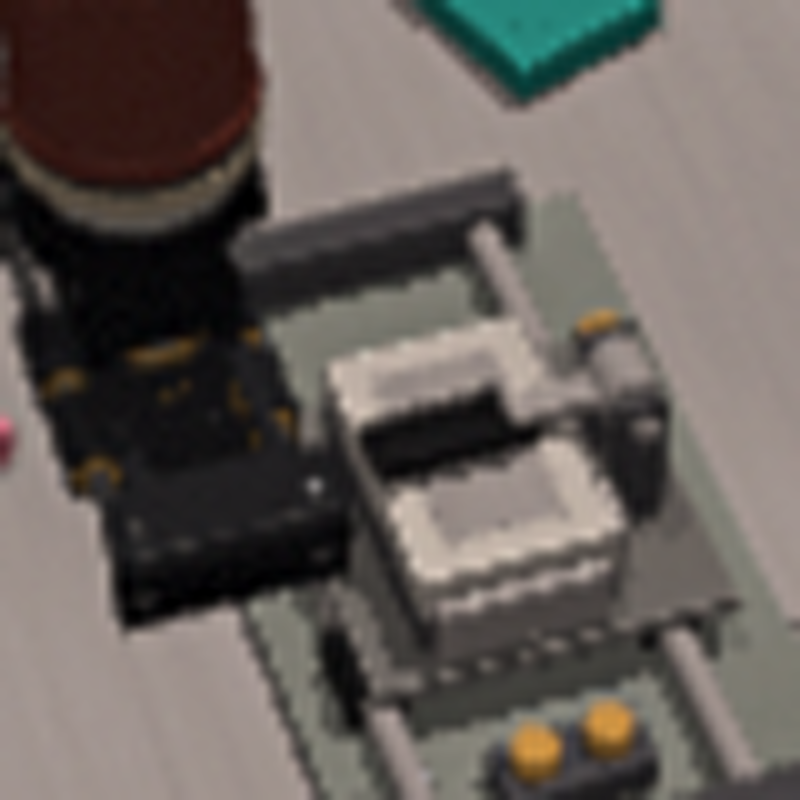

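View pics/topc19.png

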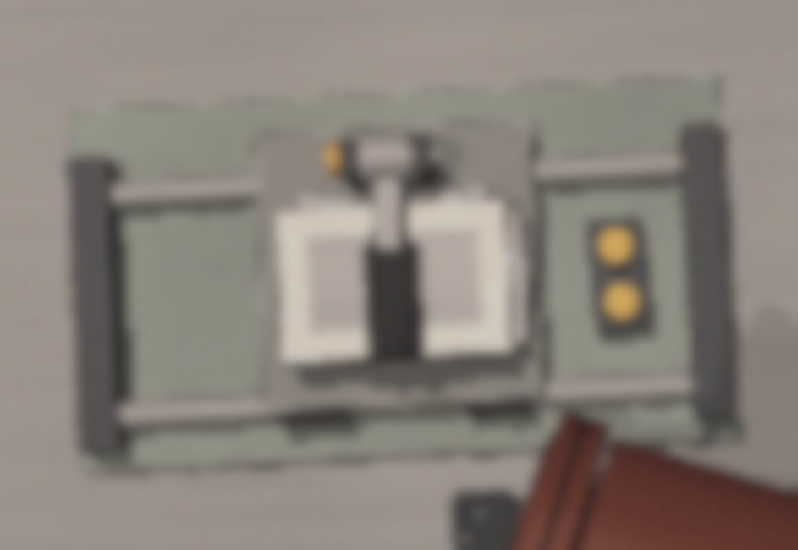

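The lever lies level over the flat (paddle at top crop (395,300)), and the flat's corners have not moved. Quick numeric check of the lever angle and the bystanders.

```bash
python3 - <<'E'
from h import *
g=np.load('gate.npy');S=dict(np.load('pics/side19.npz'))
for v in(1.85,1.95,2.03):
    c=[]
    for y in(14,-14):
        e=np.array([64-105*np.cos(2-v)+5*np.sin(2-v),y,94+105*np.sin(2-v)+5*np.cos(2-v)])
        c.append(((proj(S,g2w(g,[e]))+[.9,0]-[270,140])*10).round()[0].tolist())
    print(v,c)
for n in('top','side'):
    a=cv2.imread(f'pics/{n}0.png');b=cv2.imread(f'pics/{n}19.png');d=cv2.absdiff(a,b).max(2)
    cv2.imwrite(f'pics/{n}diff.png',np.hstack([b[:,:, :]])); m=(d>60).astype('uint8')
    k,_,st,_=cv2.connectedComponentsWithStats(m); print(n,[s.tolist() for s in st[1:] if s[4]>15])
E
```

```text
1.85 [[359.0, 388.0], [382.0, 440.0]]
1.95 [[356.0, 407.0], [379.0, 459.0]]
2.03 [[355.0, 422.0], [378.0, 474.0]]
top [[287, 164, 12, 16, 134], [276, 186, 42, 29, 547], [262, 195, 40, 27, 445], [298, 225, 91, 102, 4423], [348, 297, 292, 103, 14252], [287, 317, 61, 26, 887], [310, 338, 12, 11, 57], [329, 350, 19, 10, 68], [236, 361, 63, 39, 1902]]
side [[39, 27, 84, 82, 4275], [29, 70, 32, 40, 578], [267, 87, 12, 4, 26], [211, 92, 4, 11, 16], [165, 93, 166, 158, 9450], [148, 100, 8, 5, 18], [95, 104, 34, 11, 207], [162, 111, 36, 14, 183], [122, 127, 37, 41, 469], [154, 132, 12, 13, 51], [163, 133, 25, 22, 89], [330, 156, 10, 17, 93], [127, 186, 12, 26, 170], [142, 223, 29, 7, 78], [259, 230, 24, 36, 313], [198, 236, 11, 21, 48], [194, 239, 13, 26, 69], [229, 250, 28, 22, 208], [218, 258, 7, 6, 18], [209, 260, 99, 140, 5605], [206, 266, 15, 8, 57]]
```

View pics/top19.png

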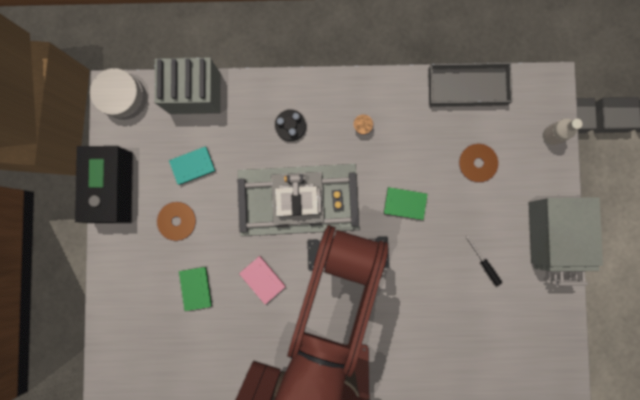

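```bash
python3 -c "
from station import r
print(r.job_done()); s=r.read_state(); print(s['t'],s['force'])"
```

```text
the job is handed in; nothing more can be done
None
the job is handed in; nothing more can be done
```

The flat is home against both lips and the cam lever is closed on it. I handed the job in at about 29 s of robot time, with the gripper well clear.

- **Flat:** I slid it without lifting. Both fingers pushed it to the far lip, the shut fingers pushed its +y end to the −y lip (stop at 20 N), and both fingers re-seated it on the far lip (stop at 16 N). I did not press the −y lip a second time after that.
- **Lever:** only then did I sweep it over and press it to its firm stop, at 24 N.
- **Last pictures:** the flat covers the lower flat, and the paddle's end lies within about 1 pixel of where an angle of 2.03 would put it. The other things show no movement in the top view.

**One disagreement:** the real fingertip sits about 23.6 mm above the reported tool height. On the first approach the fingers therefore passed over the flat, with no contact force and no movement of the flat. I measured the offset with one light touch on the bare table (36 N at the wrist) and allowed for it from then on.

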